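# Close the sweet jars

### The job

Close every sweet jar that stands on the counter with the parts of its own size: slide its rubber sealing ring over the neck until it lies flat on the shoulder, then pull its lid up out of the spring clip of the drying stand and set it fully home on the jar, level in the mouth. Two or three of the three jar sizes are out; a ring or lid whose jar is not there is not needed. Leave the jars standing upright on the counter and do not disturb the scoop, the carton or the bell.

Things in the scene. Friction and masses are not known exactly. Their poses are not given: they have to be found in the camera images.
- jar_small: small glass sweet jar, loose, upright, sometimes absent, 0.4 to 0.8 kg: round body 76 mm in diameter, flat shoulder 62 mm up; above it a round neck 34 mm outside, 27 mm inside (mouth), 16 mm tall and open 16 mm deep; rim 78 mm up. Origin: centre of its underside, z up
- ring_small: small sealing ring, stiff dark rubber, 25 g, flat on the counter: 49 mm outside, 40 mm inside, 10 mm tall; slides over the small jar's neck with 3 mm play all round, down to its shoulder. Origin: centre of its underside, z up
- lid_small: small steel lid, 50 g, at first snapped in its stand, knob up. Origin: centre of the plug's underside, z up. Above it: plug to 14 mm (22 mm bead at its foot, else 16 mm thick), disc 48 mm wide at 14-20 mm, thin stem, round knob head 22 mm wide at 28-48 mm. On the small jar the plug hangs in the mouth (2.5 mm play all round), the disc on the rim, origin 64 mm above the jar's
- stand_small: drying stand of the small lid, fixed to the counter: white round foot 64 mm wide, 8 mm thick, on which the lid's plug stands, with two sprung steel bars under the disc that hold the plug's bead. A straight upward pull of about 6 to 12 N frees the lid within 10 mm. Origin: centre of the foot's underside
- jar_medium: medium glass sweet jar, loose, upright, sometimes absent, 0.4 to 0.8 kg: round body 88 mm in diameter, flat shoulder 62 mm up; above it a round neck 44 mm outside, 37 mm inside (mouth), 16 mm tall and open 16 mm deep; rim 78 mm up. Origin: centre of its underside, z up
- ring_medium: medium sealing ring, stiff dark rubber, 25 g, flat on the counter: 59 mm outside, 50 mm inside, 10 mm tall; slides over the medium jar's neck with 3 mm play all round, down to its shoulder. Origin: centre of its underside, z up
- lid_medium: medium steel lid, 60 g, at first snapped in its stand, knob up. Origin: centre of the plug's underside, z up. Above it: plug to 14 mm (32 mm bead at its foot, else 26 mm thick), disc 58 mm wide at 14-20 mm, thin stem, round knob head 22 mm wide at 28-48 mm. On the medium jar the plug hangs in the mouth (2.5 mm play all round), the disc on the rim, origin 64 mm above the jar's
- stand_medium: drying stand of the medium lid, fixed to the counter: white round foot 74 mm wide, 8 mm thick, on which the lid's plug stands, with two sprung steel bars under the disc that hold the plug's bead. A straight upward pull of about 6 to 12 N frees the lid within 10 mm. Origin: centre of the foot's underside
- jar_large: large glass sweet jar, loose, upright, sometimes absent, 0.4 to 0.8 kg: round body 100 mm in diameter, flat shoulder 62 mm up; above it a round neck 54 mm outside, 47 mm inside (mouth), 16 mm tall and open 16 mm deep; rim 78 mm up. Origin: centre of its underside, z up
- ring_large: large sealing ring, stiff dark rubber, 25 g, flat on the counter: 69 mm outside, 60 mm inside, 10 mm tall; slides over the large jar's neck with 3 mm play all round, down to its shoulder. Origin: centre of its underside, z up
- lid_large: large steel lid, 80 g, at first snapped in its stand, knob up. Origin: centre of the plug's underside, z up. Above it: plug to 14 mm (42 mm bead at its foot, else 36 mm thick), disc 68 mm wide at 14-20 mm, thin stem, round knob head 22 mm wide at 28-48 mm. On the large jar the plug hangs in the mouth (2.5 mm play all round), the disc on the rim, origin 64 mm above the jar's
- stand_large: drying stand of the large lid, fixed to the counter: white round foot 84 mm wide, 8 mm thick, on which the lid's plug stands, with two sprung steel bars under the disc that hold the plug's bead. A straight upward pull of about 6 to 12 N frees the lid within 10 mm. Origin: centre of the foot's underside
- scoop: bystander: a steel sweet scoop with a tubular handle, 190 mm long, lying on the counter at the robot's far left. Origin: under the middle of its scoop
- carton: bystander: a closed cardboard carton 100 x 130 x 50 mm at the far right. Origin: centre of its underside
- bell: bystander: a brass counter bell 84 mm in diameter, 52 mm tall, at the left. Origin: centre of its underside

How it is judged:
By the outcome, as a careful person would: the job done as asked, in the order asked, and still so for the second after the job is handed in, with the robot touching nothing.
Of jar_small, jar_medium, jar_large only 2 to 3 are there at a start; the rules pass over those that are not, and their reading is None.
At some moment in a run one of jar_small, jar_medium, jar_large may be knocked a few centimetres aside while the robot is not near it.
It also fails if it takes over 210 s, if anything falls off the work surface, if the arm or the gripper's body presses on something with over 40 N, if the wrist force passes 120 N, or if a joint passes its speed limit or range.

### The arm

A 7-joint arm with a two-finger parallel gripper is mounted at the origin on the work surface. World frame = base frame: x ahead of the robot, y to its left, z up, the work surface at z = 0. Lengths are in m, angles in rad, forces in N, time in s.
With the tool pointing down it reaches from about 0.425 to 0.875 m from the base axis. Payload 4.7 kg.
Tool frame: the origin (TCP) lies between the finger pads; the fingertips stand 25 mm ahead of it and the grasp point (between the pads) lies 6 mm ahead of it; z points along the fingers, y is the direction in which the jaws open and shut (so a half turn about z gives the same grasp; the last joint's range is limited). The gripper opens to 87 mm and grips with 3 to 60 N. Pads are 19 mm wide; open, the fingers measure 117 mm over their backs; the gripper's body (75 mm by 190 mm) begins 51 mm behind the grasp point.
Start: joints at [-1.271, 0.321, -0.07, 1.45, 0.023, 1.371, -0.057], TCP at [0.183, 0.624, 0.248] pointing down, gripper open.
Joint ranges: [-2.86, 2.86], [-0.3, 2.09], [-1.38, 1.24], [0.06, 2.45], [-1.56, 4.7], [0.09, 2.05], [-2.69, 2.69]. Speed limits (rad/s): [2.57, 2.57, 3.14, 3.14, 3.14, 3.14, 3.14].

### API

Orientations are given as a rotation vector (axis times angle).
In Python, from bench import * gives the robot as it stands.
- The arm moves only by the tool send_rows, never from a script. Its arguments are lists of equal length, an entry for each row: "rotation": the turn, a rotation vector about the tool's x, y, z in degrees, a list of three; "slide": the shift along the tool's x, y, z in mm, a list of three; "fingers": the gripper command: -1 is fully open, 1 is shut, values between are in proportion. In form: {"rotation": [[wx, wy, wz], ...], "slide": [[tx, ty, tz], ...], "fingers": [fingers, ...]}. A call has 1 to 12 rows; each row is the pose to reach, as a shift and turn from the pose commanded when the call began, along the tool's axes at that moment; what a row does not reach only later rows make up. A row lasts 1/10 s, in which the tool goes at most 50 mm and 8.59 degrees, less where a joint would pass 70% of its speed; a pose out of reach is approached as far as the arm can. A call with a gripper value outside its range is refused whole. The fingers move at their own pace and stop on an object; "force" is the grip in N (left out, the last holds). Time passes only in rows, so rows that repeat a pose let the fingers close. It gives the time, the measured TCP pose, the force and the opening at its end, in the units of the state.
- get_state(): the state, without advancing time (a new reading comes with each control period).
- get_image(name): name is "scene" or "top" or "wrist"; returns the picture (400x640x3 uint8, red, green, blue); there is no depth.
- camera_model(name): a dict with "intrinsics" (3x3 intrinsics, pixels), "k1" (the pictures are not rectified: a ray, as slopes to the right and down, at radius r is drawn at 1 + k1 r^2 times it, then the intrinsics apply), "rvec" (rotation vector, rad) and "tvec" (3), from world to camera coordinates, as OpenCV has them. Camera axes: x right, y down, z forward; pixel columns grow to the right and rows downward; lengths in m; the calibration is good to about 2 mm. A picture is of the moment at which its call begins: read the wrist's pose just before it. camera_model takes no time and is no camera call; for the wrist camera it gives the pose at the moment of the call.
- close_job(): hands the job in, once; it reports no verdict.
The state is a dict: "time": time; "joint_positions": joint angles; "qd": joint speeds; "joint_torque": joint torques, N m; "position": TCP position; "tool_rot": TCP orientation; "ft_force": force on the tool from outside, world axes, zero at the start; "torque": the same for the moment, N m; "grip_width": opening from 0.0 (shut) to 1.0 (fully open).
Only numpy, scipy, OpenCV 4.12 (cv2) and the standard library are available. Lean on these libraries where they do the work, as an engineer would, in place of code of your own. Each camera call takes 0.05 s, during which the arm holds its last target.

## Working session

There is one attempt and no reset: what is moved stays moved. The work goes in short steps, Python scripts to look and compute and a tool call to move; the robot and the scene stay as the last step left them, time stands still between calls to the robot, and variables do not carry over. Pictures are saved under pics/ and viewed, and the job is handed in when it is done.

Besides the shell and the picture viewer there is one more tool, called after "Request:" by a JSON object that holds its "op" and its "data", one argument or row to a line. send_rows: Moves the arm, as the interface text tells. Its arguments: {"type":"object","properties":{"rotation":{"type":"array"},"slide":{"type":"array"},"fingers":{"type":"array"},"force":{"type":"number"}},"required":["rotation","slide","fingers"]}

```bash
ls; mkdir -p pics; python3 - <<'E'
from bench import *
import cv2
s=get_state(); print(s)
for n in ("scene","top","wrist"):
    m=camera_model(n); print(n,m)
    im=get_image(n); cv2.imwrite(f"pics/{n}0.png",im[:,:,::-1])
E
```

```text
pics
{'time': 0.0, 'joint_positions': array([-1.270887  ,  0.32186151, -0.07011376,  1.45169112,  0.02259915,
        1.37079175, -0.05689867]), 'qd': array([-0.00078681, -0.00109805,  0.00023512, -0.00099259, -0.00026154,
        0.00020487, -0.00087361]), 'joint_torque': array([-4.86637146e-05, -4.91283703e+01, -4.03833389e-01, -3.12528992e+01,
       -6.38776808e-02,  4.36285778e-02,  1.72926207e-04]), 'position': array([0.18314087, 0.62313144, 0.24642859]), 'tool_rot': array([-4.47301509e-01, -3.10939083e+00,  3.07024657e-03]), 'ft_force': array([0.40994692, 0.10767975, 0.55538812]), 'torque': array([-0.02586582, -0.03464528,  0.02306906]), 'grip_width': 1.0038581267037163}
scene {'intrinsics': array([[495.3694683 ,   0.        , 319.30836584],
       [  0.        , 495.3694683 , 209.18497491],
       [  0.        ,   0.        ,   1.        ]]), 'k1': -0.14560276774634026, 'rvec': array([ 2.23477881,  0.82574522, -0.36384453]), 'tvec': array([-0.40746113, -0.18865179,  1.54631937])}
top {'intrinsics': array([[365.440908  ,   0.        , 325.84502369],
       [  0.        , 365.440908  , 194.17478081],
       [  0.        ,   0.        ,   1.        ]]), 'k1': 0.02879930509654641, 'rvec': array([ 2.13981803, -2.18530914,  0.10895054]), 'tvec': array([0.02244125, 0.53194723, 0.93763141])}
wrist {'intrinsics': array([[339.6864302 ,   0.        , 317.5379446 ],
       [  0.        , 339.6864302 , 203.72545918],
       [  0.        ,   0.        ,   1.        ]]), 'k1': 0.022243447285450905, 'rvec': array([-2.3341012 , -1.74924012, -0.23580271]), 'tvec': array([-0.6497442 , -0.03254576,  0.38973418])}
```

View pics/scene0.png

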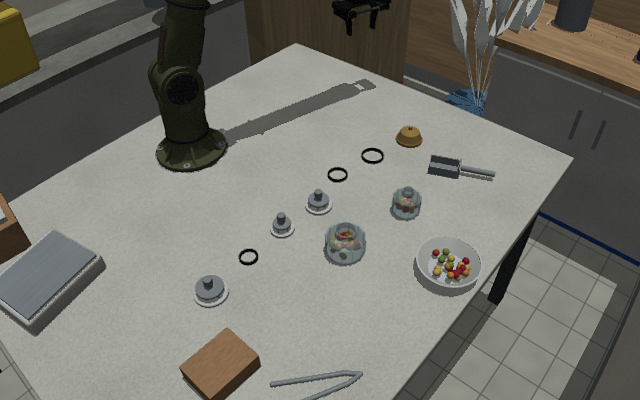

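View pics/top0.png

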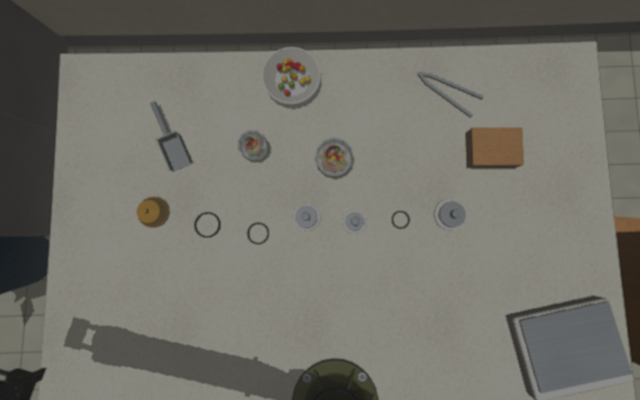

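View pics/wrist0.png

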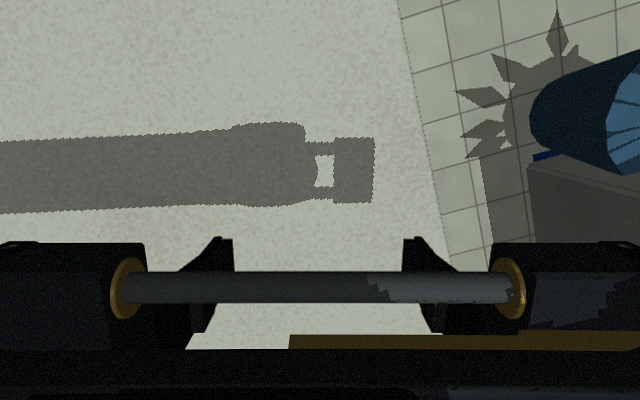

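The overview shows two jars, at top (254,146) and (335,158). The rings are at (207,224), (258,233) and (400,219), and the lids on their stands at (306,217), (354,222) and (452,214). Next I'll measure their sizes and positions.

```bash
cat > h.py <<'E'
import numpy as np, cv2
from scipy.spatial.transform import Rotation as R
from bench import *
def rays(m,uv):
    K=m["intrinsics"];uv=np.atleast_2d(np.array(uv,float))
    d=np.c_[(uv[:,0]-K[0,2])/K[0,0],(uv[:,1]-K[1,2])/K[1,1]]
    s=d.copy()
    for _ in range(30): s=d/(1+m["k1"]*(s**2).sum(1,keepdims=True))
    Rm=R.from_rotvec(np.ravel(m["rvec"])).as_matrix(); t=np.ravel(m["tvec"])
    return -Rm.T@t, np.c_[s,np.ones(len(s))]@Rm
def plane(m,uv,z):
    c,d=rays(m,uv); return c+d*((z-c[2])/d[:,2])[:,None]
def proj(m,P):
    Rm=R.from_rotvec(np.ravel(m["rvec"])).as_matrix(); p=np.atleast_2d(P)@Rm.T+np.ravel(m["tvec"])
    s=p[:,:2]/p[:,2:]; s=s*(1+m["k1"]*(s**2).sum(1,keepdims=True)); K=m["intrinsics"]
    return s*[K[0,0],K[1,1]]+[K[0,2],K[1,2]]
def circ(P):
    A=np.c_[2*P[:,:2],np.ones(len(P))]; b=(P[:,:2]**2).sum(1)
    x=np.linalg.lstsq(A,b,rcond=None)[0]; return x[:2],np.sqrt(x[2]+x[:2]@x[:2])
def shot(name,fn=None):
    s=get_state(); m=camera_model(name); im=get_image(name)[:,:,::-1].copy()
    if fn: cv2.imwrite("pics/"+fn,im)
    return s,m,im
def goal(s,pos,yaw=None):
    """tool-frame slide (mm) from current commanded~measured pose to world pos"""
    Rm=R.from_rotvec(s["tool_rot"]).as_matrix()
    return Rm.T@(np.array(pos)-s["position"])*1000
E
python3 - <<'E'
from h import *
m=camera_model("top"); im=cv2.imread("pics/top0.png")
big=cv2.resize(im[110:260,130:490],None,fx=2.2,fy=2.2,interpolation=cv2.INTER_CUBIC); cv2.imwrite("pics/topz.png",big)
g=cv2.cvtColor(im,cv2.COLOR_BGR2GRAY)
for n,(u,v) in dict(rA=(207,224),rB=(258,233),rC=(400,219)).items():
    mask=np.zeros_like(g); 
    w=g[v-20:v+21,u-20:u+21]; mask[v-20:v+21,u-20:u+21]=(w<90)*255
    cs,_=cv2.findContours(mask,cv2.RETR_EXTERNAL,cv2.CHAIN_APPROX_NONE)
    c=max(cs,key=len)[:,0,:]
    for z in(0,.01):
        print(n,circ(plane(m,c,z)))
for n,uv,z in [("jS",(254,146),.078),("jM",(335,158),.078),("l1",(306,217),.04),("l2",(354,222),.04),("l3",(452,214),.04)]:
    print(n,plane(m,uv,z))
E
```

```text
rA (array([0.46065307, 0.33363128]), np.float64(0.033718529326356356))
rA (array([0.46032643, 0.33031539]), np.float64(0.033377768642925215))
rB (array([0.43446882, 0.19692899]), np.float64(0.027924604064660685))
rB (array([0.4344068 , 0.19499462]), np.float64(0.027642397000602018))
rC (array([ 0.46319572, -0.18763098]), np.float64(0.023001436746221383))
rC (array([ 0.46284339, -0.18567897]), np.float64(0.022768983390095723))
jS [[0.65419965 0.19123561 0.078     ]]
jM [[ 0.61868039 -0.01414567  0.078     ]]
l1 [[0.47259082 0.06392741 0.04      ]]
l2 [[ 0.45705679 -0.0602239   0.04      ]]
l3 [[ 0.47261307 -0.31342387  0.04      ]]
```

View pics/topz.png

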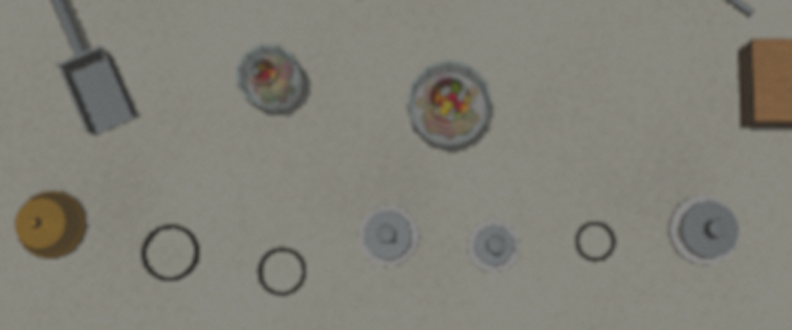

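```bash
python3 - <<'E'
from h import *
s=get_state(); Rm=R.from_rotvec(s["tool_rot"]).as_matrix(); print(Rm.round(3))
m=camera_model("wrist"); c,d=rays(m,[[320,200]]); print(c, Rm.T@(c-s["position"]), Rm.T@d[0])
E
```

```text
[[-0.959  0.282 -0.   ]
 [ 0.282  0.959 -0.001]
 [-0.    -0.002 -1.   ]]
[0.11328217 0.64412245 0.38412511] [ 7.29159318e-02  1.24553078e-04 -1.37439008e-01] [-0.25489533  0.00864823  0.96701933]
```

Request:
{"op": "send_rows", "data": {
  "rotation": [
    [0,0,73.6],
    [0,0,73.6],
    [0,0,73.6],
    [0,0,73.6],
    [0,0,73.6],
    [0,0,73.6],
    [0,0,73.6],
    [0,0,73.6],
    [0,0,73.6],
    [0,0,73.6],
    [0,0,73.6],
    [0,0,73.6]
  ],
  "slide": [
    [-46,-34,-7],
    [-92,-67,-14],
    [-138,-101,-21],
    [-184,-134,-28],
    [-230,-168,-35],
    [-276,-201,-42],
    [-322,-235,-49],
    [-368,-268,-56],
    [-414,-302,-63],
    [-460,-336,-70],
    [-506,-370,-77],
    [-553,-403,-84]
  ],
  "fingers": [-1,-1,-1,-1,-1,-1,-1,-1,-1,-1,-1,-1],
  "force": 15
}}

```text
time: 1.35
position: [0.5466, 0.1495, 0.321]
tool_rot: [-2.22, -2.222, -0.001]
ft_force: [0.8, 0.8, -0.2]
grip_width: 0.995
```

```bash
python3 - <<'E'
from h import *
s,m,im=shot("wrist","w1.png"); print(s["position"],s["tool_rot"],np.abs(s["qd"]).max())
s,m,im=shot("wrist","w2.png"); print(s["position"],s["tool_rot"],np.abs(s["qd"]).max()); print(m)
E
```

```text
[0.54657224 0.14947829 0.32099803] [-2.22045194e+00 -2.22213119e+00 -7.34801074e-04] 1.0054603510308322
[0.55170416 0.13949603 0.32205538] [2.22860472e+00 2.20292630e+00 4.93636460e-04] 0.18633677406998755
{'intrinsics': array([[339.6864302 ,   0.        , 317.5379446 ],
       [  0.        , 339.6864302 , 203.72545918],
       [  0.        ,   0.        ,   1.        ]]), 'k1': 0.022243447285450905, 'rvec': array([-2.86809147,  0.01598642, -0.00610212]), 'tvec': array([-0.55189082,  0.08757515,  0.49810322])}
```

View pics/w2.png

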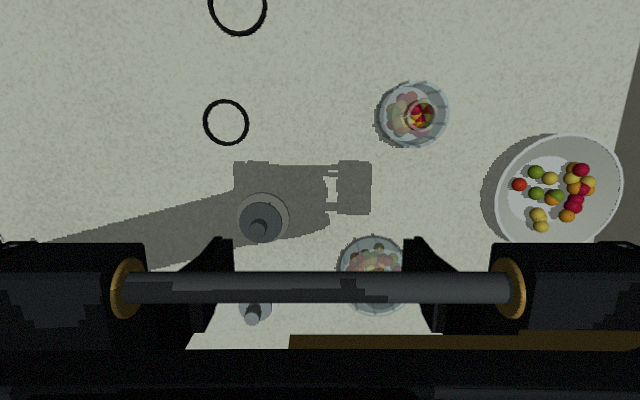

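Request:
{"op": "send_rows", "data": {
  "rotation": [
    [0,0,0],
    [0,0,0],
    [0,0,0],
    [0,0,0],
    [0,0,0],
    [0,0,0],
    [0,0,0],
    [0,0,0]
  ],
  "slide": [
    [-40,-5,0],
    [-80,-10,0],
    [-120,-15,0],
    [-160,-20,0],
    [-190,-20,0],
    [-210,-20,0],
    [-210,-20,0],
    [-210,-20,0]
  ],
  "fingers": [-1,-1,-1,-1,-1,-1,-1,-1]
}}

```text
time: 2.25
position: [0.5258, -0.0579, 0.3205]
tool_rot: [-2.22, -2.221, -0.001]
ft_force: [0.3, 0.0, -0.7]
grip_width: 0.998
```

```bash
python3 - <<'E'
from h import *
s,m,im=shot("wrist","w3.png"); print(s["position"],s["tool_rot"],np.abs(s["qd"]).max()); np.save("m3.npy",m,allow_pickle=True)
E
```

```text
[ 0.52581493 -0.05790903  0.32052002] [-2.22027265e+00 -2.22136161e+00 -7.57996810e-04] 0.027144992900111138
```

View pics/w3.png

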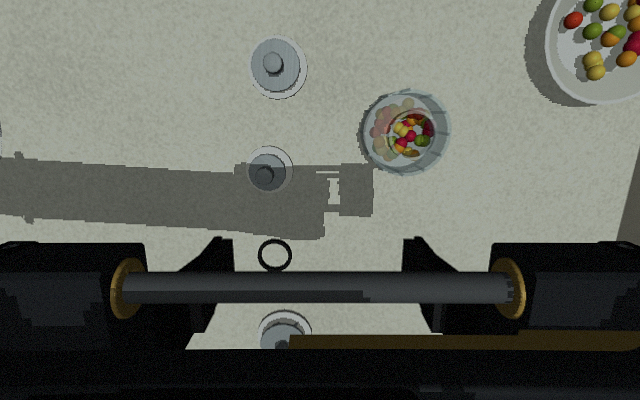

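```bash
python3 - <<'E'
import cv2
im=cv2.imread("pics/w3.png"); a=cv2.resize(im[80:185,345:465],None,fx=5,fy=5,interpolation=cv2.INTER_CUBIC); 
cv2.imwrite("pics/z3.png",a)
im=cv2.imread("pics/w2.png"); a=cv2.resize(im[70:160,360:460],None,fx=5,fy=5,interpolation=cv2.INTER_CUBIC); cv2.imwrite("pics/z2.png",a)
E
```

```text
(no output)
```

View pics/z3.png

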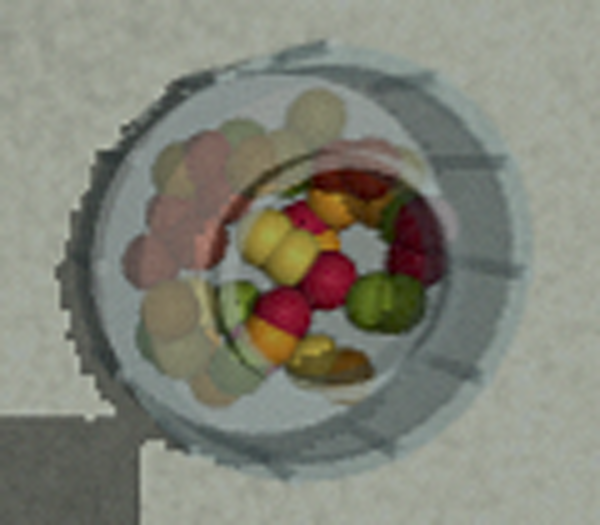

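View pics/z2.png

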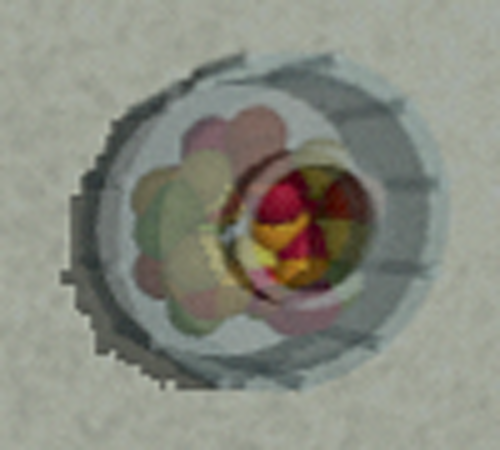

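```bash
python3 - <<'E'
from h import *
m=np.load("m3.npy",allow_pickle=True).item()
f=lambda p,o:np.array(p)/5+o
o=np.array([345,80])-.4
mouth=f([[215,275],[450,275],[333,150],[333,385]],o)
print(plane(m,mouth,.078), circ(plane(m,mouth,.078)))
sh=f([[530,260],[315,43],[315,478],[480,120],[475,390],[100,260]],o)
print(circ(plane(m,sh,.062)))
T=camera_model("top")
# small jar from top image and scene
print(proj(T,[[.6187,-.0142,.078]]))
im=cv2.imread("pics/scene0.png"); cv2.imwrite("pics/sz.png",cv2.resize(im[170:280,310:440],None,fx=5,fy=5,interpolation=cv2.INTER_CUBIC))
E
```

```text
[[ 0.60230932 -0.01035874  0.078     ]
 [ 0.65363504 -0.01039459  0.078     ]
 [ 0.62607954  0.01595569  0.078     ]
 [ 0.62994977 -0.03442083  0.078     ]] (array([ 0.6279719 , -0.00924562]), np.float64(0.025476036428097523))
(array([ 0.62758447, -0.01013774]), np.float64(0.048499901229927846))
[[335.02125496 157.99191468]]
```

View pics/sz.png

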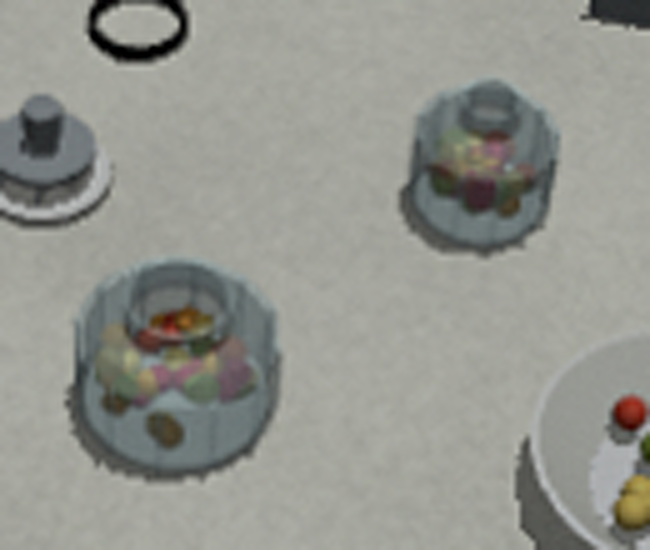

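Request:
{"op": "send_rows", "data": {
  "rotation": [
    [0,0,0],
    [0,0,0],
    [0,0,0],
    [0,0,0],
    [0,0,0],
    [0,0,0],
    [0,0,0],
    [0,0,0]
  ],
  "slide": [
    [-40,-13,24],
    [-80,-26,48],
    [-120,-39,72],
    [-160,-52,96],
    [-190,-60,112],
    [-202,-63,120],
    [-202,-63,120],
    [-202,-63,120]
  ],
  "fingers": [-1,-1,-1,-1,-1,-1,-1,-1]
}}

```text
time: 3.1
position: [0.4641, -0.2589, 0.2007]
tool_rot: [-2.218, -2.224, -0.001]
ft_force: [-0.9, 1.1, 0.5]
grip_width: 1.002
```

```bash
cat >> h.py <<'E'
def ringfind(m,im,xy,z=.005,thr=60,half=60):
    """dark annulus near world xy: centres of outer and hole contours on plane z"""
    u,v=proj(m,[[xy[0],xy[1],z]])[0].astype(int)
    g=cv2.cvtColor(im,cv2.COLOR_BGR2GRAY); mask=np.zeros_like(g)
    sl=np.s_[max(0,v-half):v+half,max(0,u-half):u+half]; mask[sl]=(g[sl]<thr)*255
    cs,hh=cv2.findContours(mask,cv2.RETR_CCOMP,cv2.CHAIN_APPROX_NONE)
    out=[]
    for c,h in zip(cs,hh[0]):
        if len(c)<60: continue
        c=c[:,0,:]; q,r=circ(plane(m,c,z)); out.append((("hole" if h[3]>=0 else "outer"),len(c),q.round(4),round(r,4),circ(c.astype(float))[0].round(1)))
    return out
E
python3 - <<'E'
from h import *
s,m,im=shot("wrist","w4.png"); print(s["position"],s["tool_rot"],np.abs(s["qd"]).max())
for o in ringfind(m,im,(.463,-.187)): print(o)
E
```

```text
[ 0.4640616  -0.25890968  0.20067783] [-2.21792226e+00 -2.22406117e+00 -7.11821193e-04] 0.01349105505912519
('outer', 150, array([ 0.4633, -0.1859]), np.float64(0.0239), array([317.2, 109.7]))
('hole', 123, array([ 0.4633, -0.1861]), np.float64(0.0201), array([317.3, 110.1]))
```

View pics/w4.png

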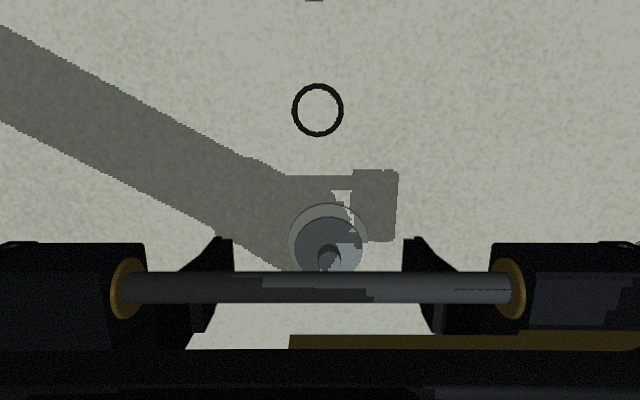

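Request:
{"op": "send_rows", "data": {
  "rotation": [
    [0,0,0],
    [0,0,0],
    [0,0,0],
    [0,0,0],
    [0,0,0],
    [0,0,0],
    [0,0,0],
    [0,0,0]
  ],
  "slide": [
    [40,-1,20],
    [73,-1,40],
    [73,-1,80],
    [73,-1,120],
    [73,-1,150],
    [73,-1,165],
    [73,-1,165],
    [73,-1,165]
  ],
  "fingers": [-1,-1,-1,-1,-1,-1,-1,-1]
}}

```text
time: 3.95
position: [0.4633, -0.1876, 0.0369]
tool_rot: [2.219, 2.222, 0.002]
ft_force: [1.1, -0.2, -0.4]
grip_width: 0.997
```

Request:
{"op": "send_rows", "data": {
  "rotation": [
    [0,0,0],
    [0,0,0],
    [0,0,0],
    [0,0,0]
  ],
  "slide": [
    [1.5,0,4],
    [1.5,0,9],
    [1.5,0,9],
    [1.5,0,9]
  ],
  "fingers": [-1,-1,-1,-1]
}}

```text
time: 4.35
position: [0.4621, -0.1863, 0.0269]
tool_rot: [2.221, 2.222, 0.001]
ft_force: [-0.3, 0.5, 0.2]
grip_width: 0.999
```

Request:
{"op": "send_rows", "data": {
  "rotation": [
    [0,0,0],
    [0,0,0],
    [0,0,0],
    [0,0,0],
    [0,0,0],
    [0,0,0],
    [0,0,0],
    [0,0,0]
  ],
  "slide": [
    [0,0,-1],
    [0,0,-1],
    [0,0,-1],
    [0,0,-1],
    [0,0,-1],
    [0,0,-1],
    [0,0,-1],
    [0,0,-1]
  ],
  "fingers": [1,1,1,1,1,1,1,1],
  "force": 10
}}

```text
time: 5.15
position: [0.4621, -0.1863, 0.0277]
tool_rot: [2.221, 2.222, 0.0]
ft_force: [-0.6, 0.3, -0.3]
grip_width: 0.564
```

Request:
{"op": "send_rows", "data": {
  "rotation": [
    [0,0,0],
    [0,0,0],
    [0,0,0],
    [0,0,0],
    [0,0,0],
    [0,0,0],
    [0,0,0],
    [0,0,0],
    [0,0,0],
    [0,0,0],
    [0,0,0],
    [0,0,0]
  ],
  "slide": [
    [0,0,-15],
    [0,0,-50],
    [0,0,-100],
    [0,0,-150],
    [20,13,-190],
    [60,40,-222],
    [100,65,-222],
    [140,90,-222],
    [180,115,-222],
    [220,140,-222],
    [260,166,-222],
    [301,193,-222]
  ],
  "fingers": [1,1,1,1,1,1,1,1,1,1,1,1]
}}

```text
time: 6.35
position: [0.6556, 0.1161, 0.2511]
tool_rot: [2.221, 2.221, 0.001]
ft_force: [0.9, 0.1, 0.3]
grip_width: 0.563
```

Request:
{"op": "send_rows", "data": {
  "rotation": [
    [0,0,0],
    [0,0,0],
    [0,0,0]
  ],
  "slide": [
    [0,0,0],
    [0,0,0],
    [0,0,0]
  ],
  "fingers": [1,1,1]
}}

```text
time: 6.65
position: [0.6547, 0.1129, 0.2506]
tool_rot: [2.222, 2.219, -0.001]
ft_force: [0.1, -0.8, 0.1]
grip_width: 0.562
```

```bash
python3 - <<'E'
from h import *
s,m,im=shot("wrist","w5.png"); print(s["position"],s["tool_rot"],np.abs(s["qd"]).max(),s["grip_width"]);np.save("m5.npy",m,allow_pickle=True)
u,v=proj(m,[[.655,.19,.078]])[0].astype(int);print(u,v)
cv2.imwrite("pics/z5.png",cv2.resize(im[max(0,v-60):v+60,u-70:u+70],None,fx=5,fy=5,interpolation=cv2.INTER_CUBIC))
E
```

```text
[0.65468793 0.11293704 0.2505912 ] [ 2.22232192e+00  2.21883540e+00 -5.10541336e-04] 0.01356317744457387 0.5623005873159698
317 105
```

View pics/z5.png

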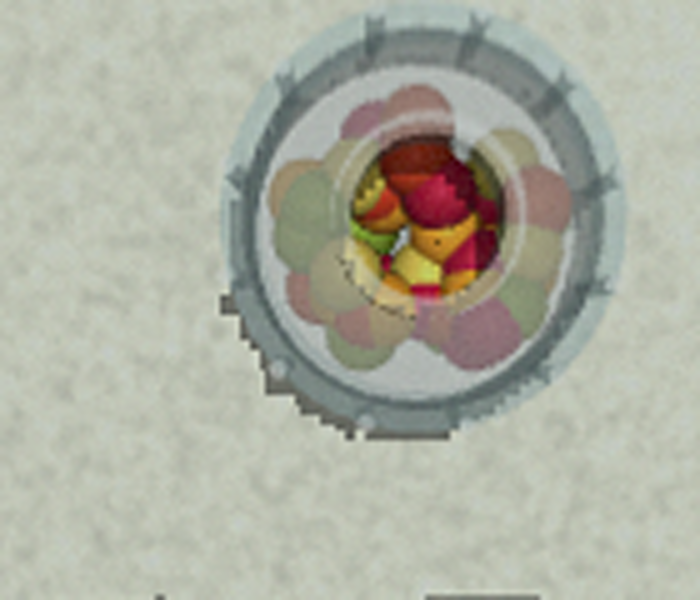

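View pics/w5.png

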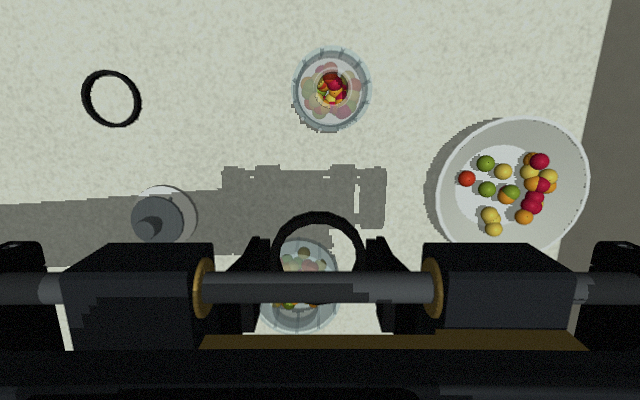

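```bash
cat >> h.py <<'E'
def jarfind(m,im,xy,Rb,Rn,zs=.062):
    """refine jar centre: subpixel radial edge samples around predicted circles (shoulder silhouette, neck rim)"""
    g=cv2.GaussianBlur(im.astype(np.float32),(0,0),.8); out={}
    # b - r : jar glass bluish, counter warm
    f={"shoulder":g[:,:,0]-g[:,:,2], "neck":g.mean(2)}
    xy=np.array(xy,float)
    a=np.linspace(0,2*np.pi,180,endpoint=False)
    for it in range(3):
        pts=[]
        rr=np.linspace(Rb-.012,Rb+.012,49)
        for t in a:
            P=np.c_[xy[0]+rr*np.cos(t),xy[1]+rr*np.sin(t),np.full(49,zs)]; uv=proj(m,P).astype(np.float32)
            if uv.min()<1 or uv[:,0].max()>638 or uv[:,1].max()>235: continue
            v=cv2.remap(f["shoulder"],uv[:,0][None],uv[:,1][None],cv2.INTER_LINEAR)[0]
            d=-np.gradient(cv2.GaussianBlur(v[None],(0,0),2)[0]); k=d.argmax()
            if d[k]>.6: pts.append([P[k,0],P[k,1]])
        pts=np.array(pts); keep=np.ones(len(pts),bool)
        for _ in range(6):
            c,r=circ(pts[keep]); e=np.abs(np.hypot(*(pts-c).T)-r); keep=e<max(.0008,1.5*np.median(e))
        xy=c
    return c,r,keep.sum(),len(pts)
E
python3 - <<'E'
from h import *
m=np.load("m5.npy",allow_pickle=True).item(); im=cv2.imread("pics/w5.png")
o=np.array([247,45])-.4
f=lambda L:np.array(L)/5+o
nk=f([[333,207],[525,207],[429,105],[429,310]]); print(circ(plane(m,nk,.078)))
mo=f([[352,217],[507,217],[429,135],[429,302]]); print(circ(plane(m,mo,.07)))
sh=f([[220,205],[628,205],[424,2]]); print(circ(plane(m,sh,.062)))
print(jarfind(m,im,(.668,.205),.038,.017))
# held ring
s5=None
g=cv2.cvtColor(im,cv2.COLOR_BGR2GRAY); print([ (v,np.where(g[v,265:372]<40)[0][[0,-1]]+265) for v in (216,222,228,234)])
cv2.imwrite("pics/r5.png",cv2.resize(im[195:300,250:390],None,fx=5,fy=5,interpolation=cv2.INTER_CUBIC))
E
```

```text
(array([0.66741858, 0.2053617 ]), np.float64(0.016596819458631423))
(array([0.66786038, 0.20411897]), np.float64(0.01384452646779998))
(array([0.66716542, 0.20349783]), np.float64(0.03711724949451066))
(array([0.66701787, 0.20383215]), np.float64(0.03706716874133744), np.int64(180), 180)
[(216, array([296, 339])), (222, array([287, 348])), (228, array([280, 354])), (234, array([277, 357]))]
```

View pics/r5.png

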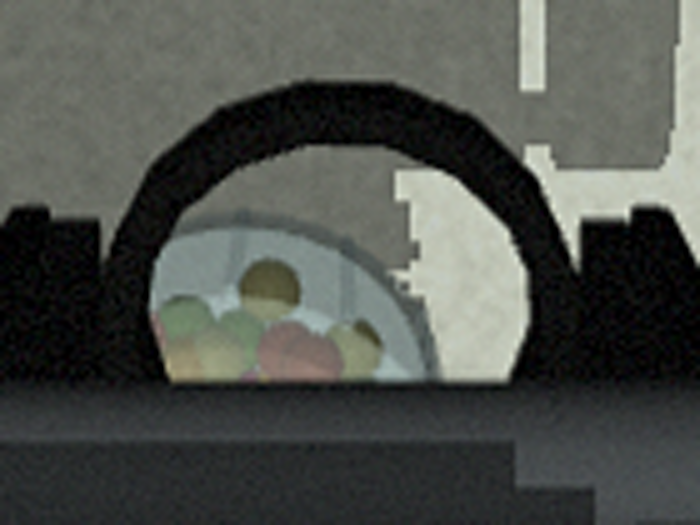

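```bash
cat >> h.py <<'E'
def heldring(m,im,s,rows,u0=317,zo=.0227):
    g=cv2.cvtColor(im,cv2.COLOR_BGR2GRAY); P=[]
    # inner hole boundary and outer boundary on rows
    for v in rows:
        w=np.where(g[v]<40)[0]; w=w[(w>u0-80)&(w<u0+80)]; P+= [[w[0],v],[w[-1],v]]
    return P
E
python3 - <<'E'
from h import *
m=np.load("m5.npy",allow_pickle=True).item(); im=cv2.imread("pics/w5.png"); g=cv2.cvtColor(im,cv2.COLOR_BGR2GRAY)
pos=np.array([.65469,.11294,.25059])
out=[];inn=[]
for v in range(213,236,2):
    w=np.where(g[v,270:366]<38)[0]+270; out+=[[w[0]-.5,v],[w[-1]+.5,v]]
for v in range(228,268,2):
    w=g[v]>=45; k=np.where(w[285:352])[0]+285; inn+=[[k[0]-.5,v],[k[-1]+.5,v]]
for nm,p in(("outer",out),("inner",inn)):
  for zo in (.0177,.0227,.0277):
    c,r=circ(plane(m,p,pos[2]-zo)); print(nm,zo,c-pos[:2],r)
T=camera_model("top");s,T,im=shot("top","t6.png");print(s["position"])
cv2.imwrite("pics/t6z.png",cv2.resize(im[110:190,210:370],None,fx=5,fy=5,interpolation=cv2.INTER_CUBIC))
print(proj(T,[[.667,.204,.078],[.667,.204,0]]))
E
```

```text
outer 0.0177 [-0.00022449  0.00416728] 0.022594964844246078
outer 0.0227 [-0.00022565  0.0019457 ] 0.0233238332098187
outer 0.0277 [-0.00022681 -0.00027589] 0.024052701575422233
inner 0.0177 [-1.81462569e-07  4.61701889e-03] 0.0170880773244991
inner 0.0227 [5.89401477e-06 2.40993827e-03] 0.017639304515004412
inner 0.0277 [1.19694921e-05 2.02857653e-04] 0.018190531705500782
[0.65465639 0.11257016 0.25074576]
[[248.98206241 141.17670259]
 [255.13567109 148.29519956]]
```

View pics/t6z.png

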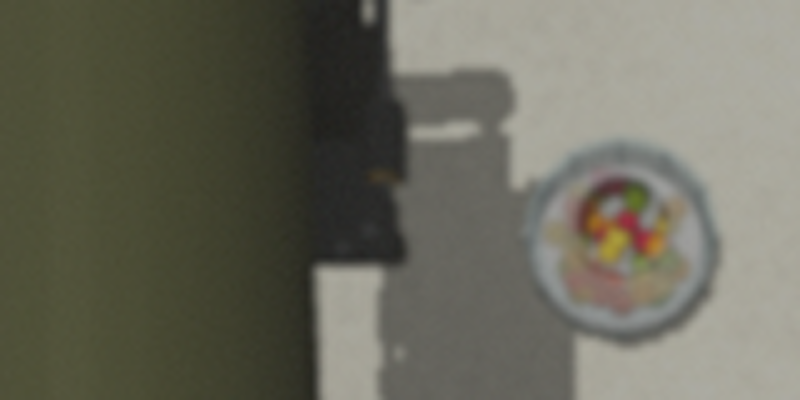

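Request:
{"op": "send_rows", "data": {
  "rotation": [
    [0,0,0],
    [0,0,0],
    [0,0,0],
    [0,0,0],
    [0,0,0],
    [0,0,0],
    [0,0,0],
    [0,0,0]
  ],
  "slide": [
    [35,5,0],
    [70,9,20],
    [91.5,12.3,60],
    [91.5,12.3,100],
    [91.5,12.3,125],
    [91.5,12.3,132],
    [91.5,12.3,132],
    [91.5,12.3,132]
  ],
  "fingers": [1,1,1,1,1,1,1,1]
}}

```text
time: 7.55
position: [0.6684, 0.2057, 0.1201]
tool_rot: [2.221, 2.22, 0.005]
ft_force: [0.3, -0.1, 0.2]
grip_width: 0.558
```

Request:
{"op": "send_rows", "data": {
  "rotation": [
    [0,0,0],
    [0,0,0]
  ],
  "slide": [
    [0,0,3],
    [0,0,3]
  ],
  "fingers": [1,1]
}}

```text
time: 7.75
position: [0.6678, 0.2063, 0.1161]
tool_rot: [2.221, 2.221, 0.003]
ft_force: [-0.4, 0.5, -1.0]
grip_width: 0.558
```

```bash
python3 - <<'E'
from h import *
s,m,im=shot("wrist","w7.png"); print(s["position"])
s=get_state(); print(s["position"],s["ft_force"])
cv2.imwrite("pics/w7z.png",cv2.resize(im[150:320,210:430],None,fx=3.5,fy=3.5,interpolation=cv2.INTER_CUBIC))
E
```

```text
[0.66781726 0.20630484 0.11611886]
[0.66760816 0.20639664 0.11581814] [-0.8847147   0.03747515  0.05669574]
```

View pics/w7z.png

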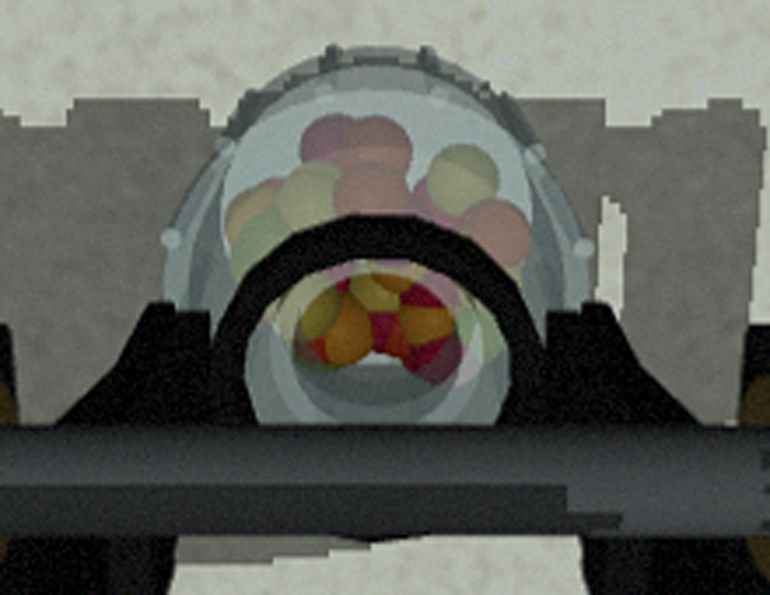

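Request:
{"op": "send_rows", "data": {
  "rotation": [
    [0,0,0],
    [0,0,0],
    [0,0,0],
    [0,0,0],
    [0,0,0],
    [0,0,0]
  ],
  "slide": [
    [-1.3,0,4],
    [-1.3,0,8],
    [-1.3,0,11],
    [-1.3,0,14],
    [-1.3,0,16],
    [-1.3,0,16]
  ],
  "fingers": [1,1,1,1,1,1]
}}

```text
time: 8.4
position: [0.6669, 0.205, 0.0982]
tool_rot: [-2.221, -2.222, 0.001]
ft_force: [0.6, -0.2, 1.3]
grip_width: 0.564
```

Past the rim with no contact force. Now down to the shoulder and release.

Request:
{"op": "send_rows", "data": {
  "rotation": [
    [0,0,0],
    [0,0,0],
    [0,0,0],
    [0,0,0],
    [0,0,0]
  ],
  "slide": [
    [0,0,3],
    [0,0,5],
    [0,0,7],
    [0,0,7],
    [0,0,7]
  ],
  "fingers": [1,1,1,1,1]
}}

```text
time: 8.9
position: [0.6671, 0.205, 0.0917]
tool_rot: [-2.221, -2.222, -0.0]
ft_force: [-0.3, 0.6, 0.4]
grip_width: 0.559
```

Request:
{"op": "send_rows", "data": {
  "rotation": [
    [0,0,0],
    [0,0,0],
    [0,0,0],
    [0,0,0],
    [0,0,0],
    [0,0,0],
    [0,0,0],
    [0,0,0],
    [0,0,0],
    [0,0,0],
    [0,0,0],
    [0,0,0]
  ],
  "slide": [
    [0,0,0],
    [0,0,0],
    [0,0,0],
    [0,0,0],
    [0,0,0],
    [0,0,-20],
    [0,0,-60],
    [-40,0,-100],
    [-80,0,-130],
    [-80,0,-130],
    [-80,0,-130],
    [-80,0,-130]
  ],
  "fingers": [-0.3,-0.5,-1,-1,-1,-1,-1,-1,-1,-1,-1,-1]
}}

```text
time: 10.1
position: [0.6666, 0.1265, 0.2207]
tool_rot: [-2.218, -2.222, 0.0]
ft_force: [-0.0, 0.8, -0.1]
grip_width: 0.997
```

```bash
python3 - <<'E'
from h import *
s,m,im=shot("wrist","w8.png"); print(s["position"],s["tool_rot"],s["grip_width"],np.abs(s["qd"]).max())
u,v=proj(m,[[.667,.205,.07]])[0].astype(int);print(u,v)
print(jarfind(m,im,(.667,.204),.038,.017)); print(ringfind(m,im,(.667,.204),.067))
cv2.imwrite("pics/z8.png",cv2.resize(im[max(0,v-60):v+60,u-70:u+70],None,fx=5,fy=5,interpolation=cv2.INTER_CUBIC))
E
```

```text
[0.66658833 0.12651813 0.22073938] [-2.21828355e+00 -2.22192178e+00  2.69890207e-04] 0.9965262693520774 0.0205906963737359
318 103
(array([0.66735794, 0.20413846]), np.float64(0.03699217246406993), np.int64(180), 180)
[('outer', 88, array([0.671 , 0.2084]), np.float64(0.0093), array([323.7,  98.9])), ('outer', 175, array([0.6668, 0.2052]), np.float64(0.024), array([318.6, 102.3])), ('hole', 141, array([0.6669, 0.2052]), np.float64(0.02), array([318.6, 102.6]))]
```

View pics/z8.png

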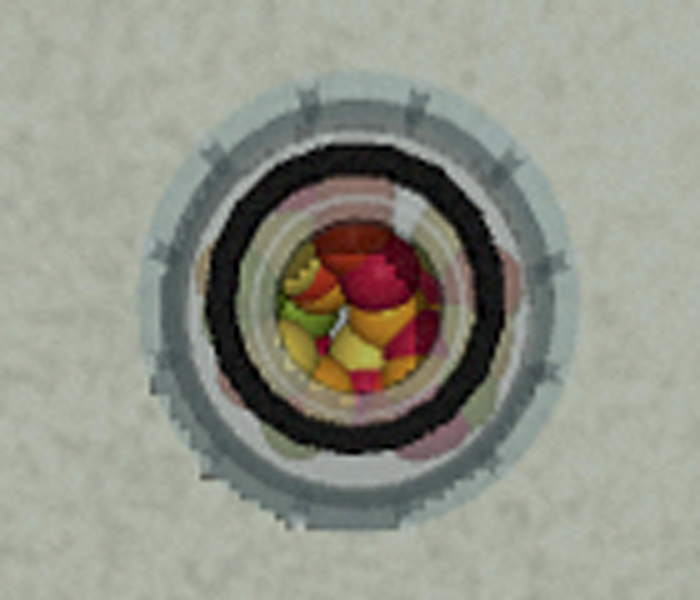

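The small ring lies concentric around the neck: its apparent radius of 24.0 mm on the z=67 mm plane fits the 24.5 mm nominal. Next is the small lid.

Request:
{"op": "send_rows", "data": {
  "rotation": [
    [0,0,0],
    [0,0,0],
    [0,0,0],
    [0,0,0],
    [0,0,0],
    [0,0,0],
    [0,0,0],
    [0,0,0],
    [0,0,0],
    [0,0,0],
    [0,0,0],
    [0,0,0]
  ],
  "slide": [
    [-26,-21,0],
    [-56,-45,0],
    [-86,-69,0],
    [-116,-93,0],
    [-146,-117,0],
    [-176,-141,0],
    [-206,-165,0],
    [-236,-190,0],
    [-260,-210,0],
    [-260,-210,0],
    [-260,-210,0],
    [-260,-210,0]
  ],
  "fingers": [-1,-1,-1,-1,-1,-1,-1,-1,-1,-1,-1,-1]
}}

```text
time: 11.35
position: [0.458, -0.1332, 0.2213]
tool_rot: [-2.217, -2.225, 0.001]
ft_force: [0.2, -0.1, -0.7]
grip_width: 1.001
```

```bash
python3 - <<'E'
from h import *
s,m,im=shot("wrist","w9.png"); print(s["position"],s["tool_rot"],s["grip_width"],np.abs(s["qd"]).max());np.save("m9.npy",m,allow_pickle=True)
u,v=proj(m,[[.457,-.06,.04]])[0].astype(int);print(u,v)
cv2.imwrite("pics/z9.png",cv2.resize(im[max(0,v-60):v+60,u-70:u+70],None,fx=5,fy=5,interpolation=cv2.INTER_CUBIC))
E
```

```text
[ 0.45795926 -0.13319949  0.22127087] [-2.21721640e+00 -2.22512869e+00  7.94305175e-04] 1.0011930480329079 0.007050271031343682
317 109
```

View pics/z9.png

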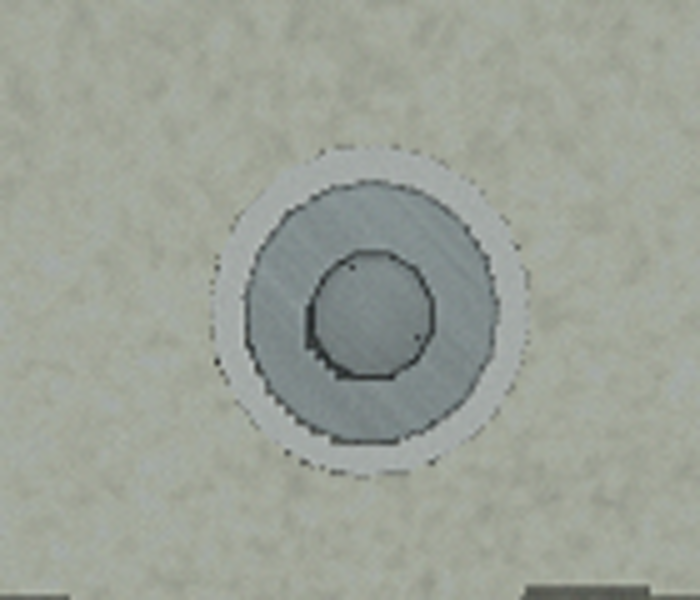

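```bash
cat >> h.py <<'E'
def zc(m,L,o,f,z):
    """bbox (x0,x1,y0,y1) in zoomed crop -> circle on plane z"""
    x0,x1,y0,y1=L; cx,cy=(x0+x1)/2,(y0+y1)/2
    p=np.array([[x0,cy],[x1,cy],[cx,y0],[cx,y1]])/f+np.array(o)-.5+.5/f
    return circ(plane(m,p,z))
E
python3 - <<'E'
from h import *
m=np.load("m9.npy",allow_pickle=True).item()
o=(247,49)
print(zc(m,(313,435,250,380),o,5,.056),zc(m,(245,498,181,444),o,5,.028),zc(m,(212,528,145,475),o,5,.008))
print([get_state()["position"] for _ in range(3)])
E
```

```text
(array([ 0.46065498, -0.06150257]), np.float64(0.010609217640192018)) (array([ 0.4604663 , -0.06154214]), np.float64(0.023726594509882216)) (array([ 0.46033881, -0.06144699]), np.float64(0.0314845454310508))
[array([ 0.4579905 , -0.13333184,  0.22130467]), array([ 0.4579905 , -0.13333184,  0.22130467]), array([ 0.4579905 , -0.13333184,  0.22130467])]
```

Request:
{"op": "send_rows", "data": {
  "rotation": [
    [0,0,0],
    [0,0,0],
    [0,0,0],
    [0,0,0],
    [0,0,0],
    [0,0,0],
    [0,0,0],
    [0,0,0],
    [0,0,0]
  ],
  "slide": [
    [36,1,20],
    [72,2.5,40],
    [72,2.5,80],
    [72,2.5,120],
    [72,2.5,140],
    [72,2.5,145],
    [72,2.5,145],
    [72,2.5,145],
    [72,2.5,145]
  ],
  "fingers": [-1,-1,-1,-1,-1,-1,-1,-1,-1]
}}

```text
time: 12.3
position: [0.4611, -0.0629, 0.0781]
tool_rot: [2.219, 2.221, 0.004]
ft_force: [-1.0, 0.9, 0.7]
grip_width: 1.0
```

Request:
{"op": "send_rows", "data": {
  "rotation": [
    [0,0,0],
    [0,0,0],
    [0,0,0],
    [0,0,0]
  ],
  "slide": [
    [1,0,10],
    [1,0,21],
    [1,0,21],
    [1,0,21]
  ],
  "fingers": [-1,-1,-1,-1]
}}

```text
time: 12.7
position: [0.4592, -0.0622, 0.0552]
tool_rot: [-2.221, -2.221, 0.002]
ft_force: [0.2, 0.8, -0.4]
grip_width: 1.002
```

Request:
{"op": "send_rows", "data": {
  "rotation": [
    [0,0,0],
    [0,0,0],
    [0,0,0],
    [0,0,0],
    [0,0,0],
    [0,0,0],
    [0,0,0],
    [0,0,0],
    [0,0,0],
    [0,0,0]
  ],
  "slide": [
    [0.6,1,-1],
    [0.6,1,-1],
    [0.6,1,-1],
    [0.6,1,-1],
    [0.6,1,-1],
    [0.6,1,-1],
    [0.6,1,-1],
    [0.6,1,-1],
    [0.6,1,-1],
    [0.6,1,-1]
  ],
  "fingers": [-1,1,1,1,1,1,1,1,1,1],
  "force": 40
}}

```text
time: 13.7
position: [0.4607, -0.0615, 0.0567]
tool_rot: [-2.221, -2.222, -0.0]
ft_force: [-0.4, -0.2, 0.1]
grip_width: 0.264
```

Request:
{"op": "send_rows", "data": {
  "rotation": [
    [0,0,0],
    [0,0,0],
    [0,0,0],
    [0,0,0],
    [0,0,0],
    [0,0,0],
    [0,0,0],
    [0,0,0],
    [0,0,0],
    [0,0,0],
    [0,0,0],
    [0,0,0]
  ],
  "slide": [
    [0,0,-2],
    [0,0,-4],
    [0,0,-6],
    [0,0,-8],
    [0,0,-10],
    [0,0,-12],
    [0,0,-14],
    [0,0,-16],
    [0,0,-20],
    [0,0,-30],
    [0,0,-40],
    [0,0,-40]
  ],
  "fingers": [1,1,1,1,1,1,1,1,1,1,1,1]
}}

```text
time: 14.9
position: [0.4622, -0.0615, 0.0986]
tool_rot: [2.219, 2.221, 0.005]
ft_force: [0.1, 0.7, -0.7]
grip_width: 0.24
```

Request:
{"op": "send_rows", "data": {
  "rotation": [
    [0,0,0],
    [0,0,0],
    [0,0,0],
    [0,0,0],
    [0,0,0],
    [0,0,0],
    [0,0,0],
    [0,0,0],
    [0,0,0],
    [0,0,0],
    [0,0,0],
    [0,0,0]
  ],
  "slide": [
    [0,0,-40],
    [0,0,-80],
    [20,22,-120],
    [50,55,-131],
    [80,88,-131],
    [110,121,-131],
    [140,154,-131],
    [170,187,-131],
    [187,205,-131],
    [187,205,-131],
    [187,205,-131],
    [187,205,-131]
  ],
  "fingers": [1,1,1,1,1,1,1,1,1,1,1,1]
}}

```text
time: 16.1
position: [0.6652, 0.1239, 0.2278]
tool_rot: [2.223, 2.22, -0.001]
ft_force: [-0.3, -0.3, -0.3]
grip_width: 0.24
```

```bash
python3 - <<'E'
from h import *
s,m,im=shot("wrist","w10.png"); print(s["position"],s["tool_rot"],s["grip_width"],np.abs(s["qd"]).max());np.save("m10.npy",m,allow_pickle=True)
print(jarfind(m,im,(.667,.204),.038,.017)); print(ringfind(m,im,(.667,.204),.067))
shot("scene","s10.png")
u,v=proj(m,[[.667,.205,.07]])[0].astype(int);print(u,v)
cv2.imwrite("pics/z10.png",cv2.resize(im[max(0,v-50):v+50,u-50:u+50],None,fx=6,fy=6,interpolation=cv2.INTER_CUBIC))
E
```

```text
[0.66515722 0.12392694 0.22783261] [ 2.22274360e+00  2.21985394e+00 -1.16401599e-03] 0.23978120314453286 0.014999725237440559
(array([0.66730433, 0.20411627]), np.float64(0.037011447171305646), np.int64(180), 180)
[('outer', 88, array([0.6707, 0.2081]), np.float64(0.0092), array([324.4,  95.9])), ('outer', 169, array([0.6668, 0.2053]), np.float64(0.0239), array([319.8,  98.9])), ('hole', 139, array([0.6669, 0.2052]), np.float64(0.02), array([319.9,  99.2]))]
320 99
```

View pics/w10.png

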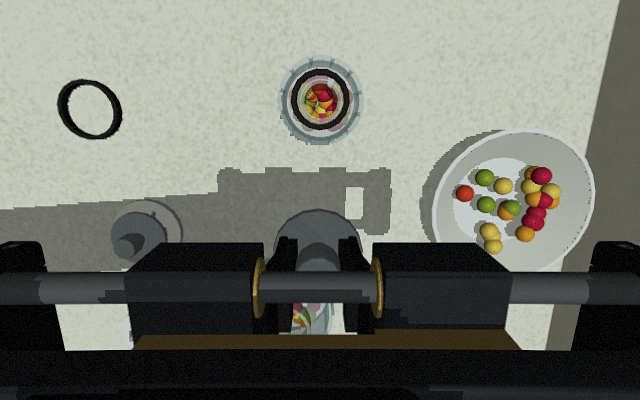

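View pics/z10.png

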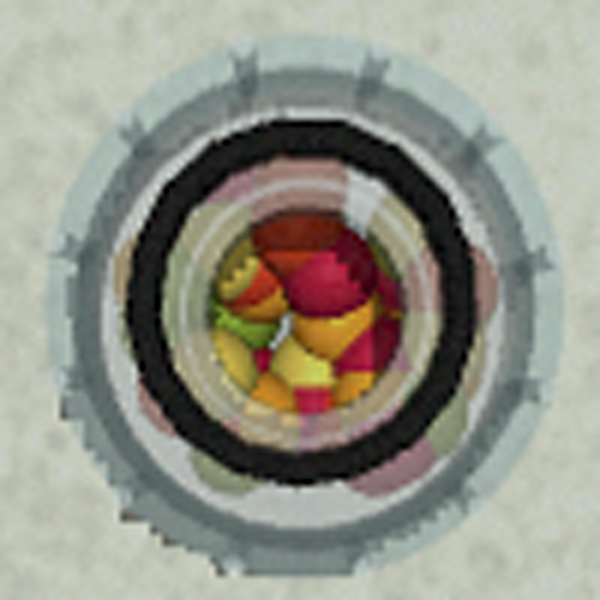

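View pics/s10.png

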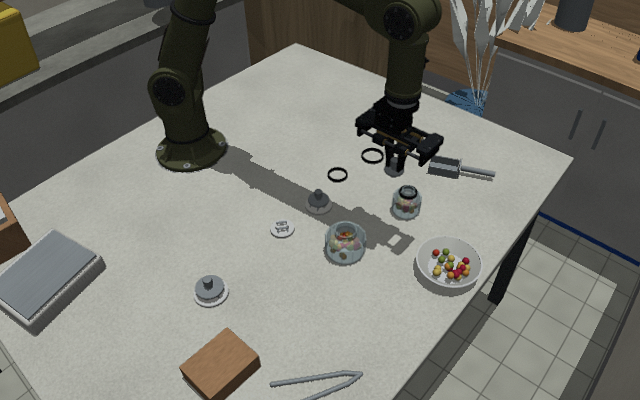

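```bash
python3 - <<'E'
from h import *
m=np.load("m10.npy",allow_pickle=True).item(); im=cv2.imread("pics/w10.png")
o=(270,49)
print(zc(m,(178,432,172,430),o,6,.078), zc(m,(212,403,207,412),o,6,.074))
cv2.imwrite("pics/l10.png",cv2.resize(im[195:300,260:375],None,fx=6,fy=6,interpolation=cv2.INTER_CUBIC))
p=np.array([.66516,.12393,.22783]); 
for zo in (-.02,-.025,-.03): print(zo,proj(m,[p+[0,.024,zo],p+[-.024,0,zo],p+[.024,0,zo]]))
E
```

```text
(array([0.66727946, 0.20537064]), np.float64(0.01679745893245413)) (array([0.66765372, 0.20448344]), np.float64(0.01318468656357064))
-0.02 [[317.82968526 214.91839389]
 [270.13767638 260.49239748]
 [365.52527024 260.49969692]]
-0.025 [[317.82679683 211.94151255]
 [271.44664672 256.36653784]
 [364.21036531 256.37294901]]
-0.03 [[317.82406906 209.12929309]
 [272.68524199 252.46188891]
 [362.9661689  252.46749614]]
```

View pics/l10.png

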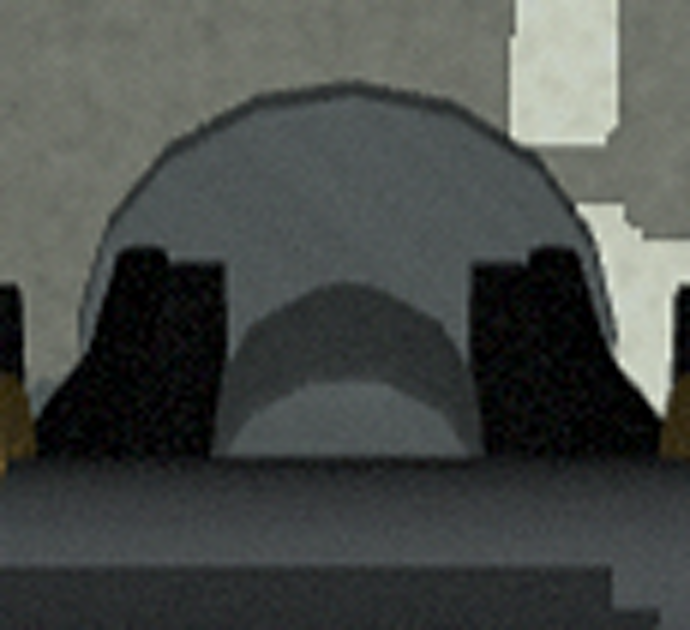

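Request:
{"op": "send_rows", "data": {
  "rotation": [
    [0,0,0],
    [0,0,0],
    [0,0,0],
    [0,0,0],
    [0,0,0],
    [0,0,0],
    [0,0,0],
    [0,0,0]
  ],
  "slide": [
    [40,1,0],
    [75,2,20],
    [81,2,50],
    [81,2,75],
    [81,2,85],
    [81,2,88],
    [81,2,88],
    [81,2,88]
  ],
  "fingers": [1,1,1,1,1,1,1,1]
}}

```text
time: 17.0
position: [0.6687, 0.2061, 0.1417]
tool_rot: [2.221, 2.22, 0.004]
ft_force: [-0.2, 0.4, -0.3]
grip_width: 0.239
```

```bash
python3 - <<'E'
from h import *
s,m,im=shot("wrist","w11.png"); print(s["position"],s["tool_rot"]); s=get_state(); print(s["position"])
cv2.imwrite("pics/w11z.png",cv2.resize(im[130:320,220:420],None,fx=3.1,fy=3.1,interpolation=cv2.INTER_CUBIC))
E
```

```text
[0.66868984 0.20614615 0.14171021] [2.22116942 2.22007532 0.00429473]
[0.6686687  0.20628714 0.14164351]
```

View pics/w11z.png

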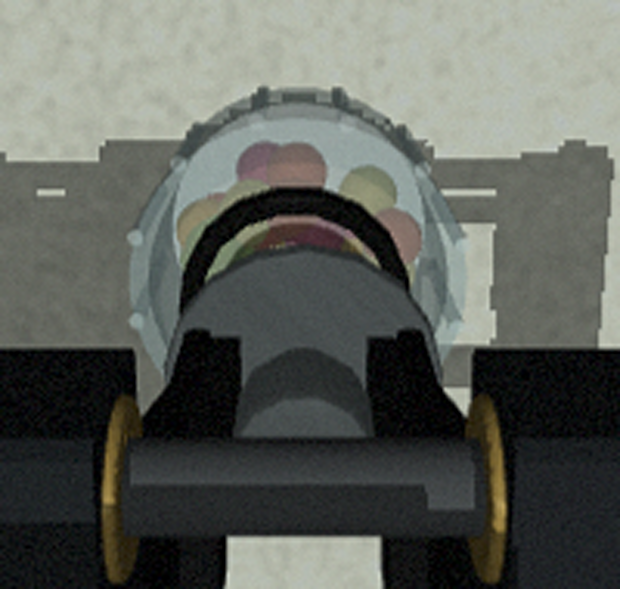

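Request:
{"op": "send_rows", "data": {
  "rotation": [
    [0,0,0],
    [0,0,0],
    [0,0,0],
    [0,0,0]
  ],
  "slide": [
    [-1.3,-1.5,4],
    [-1.3,-1.5,10],
    [-1.3,-1.5,10],
    [-1.3,-1.5,10]
  ],
  "fingers": [1,1,1,1]
}}

```text
time: 17.45
position: [0.6659, 0.2053, 0.1293]
tool_rot: [-2.221, -2.222, 0.001]
ft_force: [-0.1, -0.2, -0.2]
grip_width: 0.24
```

Request:
{"op": "send_rows", "data": {
  "rotation": [
    [0,0,0],
    [0,0,0],
    [0,0,0],
    [0,0,0],
    [0,0,0],
    [0,0,0]
  ],
  "slide": [
    [-0.4,1.2,0],
    [-0.4,1.2,2],
    [-0.4,1.2,4],
    [-0.4,1.2,6],
    [-0.4,1.2,8],
    [-0.4,1.2,8]
  ],
  "fingers": [1,1,1,1,1,1]
}}

```text
time: 18.05
position: [0.6671, 0.2049, 0.1212]
tool_rot: [-2.221, -2.222, 0.001]
ft_force: [-0.3, -0.1, -0.4]
grip_width: 0.241
```

Plug 5.5 mm inside the mouth, no force. Lower to home (TCP ≈ 0.1125).

Request:
{"op": "send_rows", "data": {
  "rotation": [
    [0,0,0],
    [0,0,0],
    [0,0,0],
    [0,0,0],
    [0,0,0],
    [0,0,0]
  ],
  "slide": [
    [0,0,2],
    [0,0,4],
    [0,0,6],
    [0,0,8],
    [0,0,8],
    [0,0,8]
  ],
  "fingers": [1,1,1,1,1,1]
}}

```text
time: 18.65
position: [0.6673, 0.2049, 0.1137]
tool_rot: [-2.221, -2.222, 0.0]
ft_force: [-0.6, -1.2, -0.9]
grip_width: 0.234
```

Request:
{"op": "send_rows", "data": {
  "rotation": [
    [0,0,0],
    [0,0,0],
    [0,0,0],
    [0,0,0],
    [0,0,0],
    [0,0,0],
    [0,0,0],
    [0,0,0],
    [0,0,0],
    [0,0,0],
    [0,0,0],
    [0,0,0]
  ],
  "slide": [
    [0,0,0.8],
    [0,0,0.8],
    [0,0,0.8],
    [0,0,0.8],
    [0,0,0.8],
    [0,0,0.8],
    [0,0,-20],
    [0,0,-60],
    [-40,0,-90],
    [-80,0,-120],
    [-80,0,-120],
    [-80,0,-120]
  ],
  "fingers": [1,0.3,0,-0.5,-1,-1,-1,-1,-1,-1,-1,-1]
}}

```text
time: 19.85
position: [0.6681, 0.123, 0.2353]
tool_rot: [2.224, 2.217, 0.004]
ft_force: [0.4, 0.7, -0.9]
grip_width: 0.996
```

```bash
python3 - <<'E'
from h import *
s,m,im=shot("wrist","w12.png"); print(s["position"],s["tool_rot"],np.abs(s["qd"]).max());np.save("m12.npy",m,allow_pickle=True)
print(jarfind(m,im,(.667,.204),.038,.017))
u,v=proj(m,[[.667,.205,.09]])[0].astype(int);print(u-50,v-50)
cv2.imwrite("pics/z12.png",cv2.resize(im[max(0,v-50):v+50,u-50:u+50],None,fx=6,fy=6,interpolation=cv2.INTER_CUBIC))
s,m,im=shot("scene"); u,v=proj(m,[[.667,.205,.07]])[0].astype(int);cv2.imwrite("pics/sz12.png",cv2.resize(im[v-40:v+40,u-50:u+50],None,fx=6,fy=6,interpolation=cv2.INTER_CUBIC))
E
```

```text
[0.66809726 0.12302194 0.23532247] [2.22382195 2.21743306 0.00402773] 0.054669306734377546
(array([0.66736077, 0.20409436]), np.float64(0.03701424270786465), np.int64(180), 180)
265 48
```

View pics/z12.png

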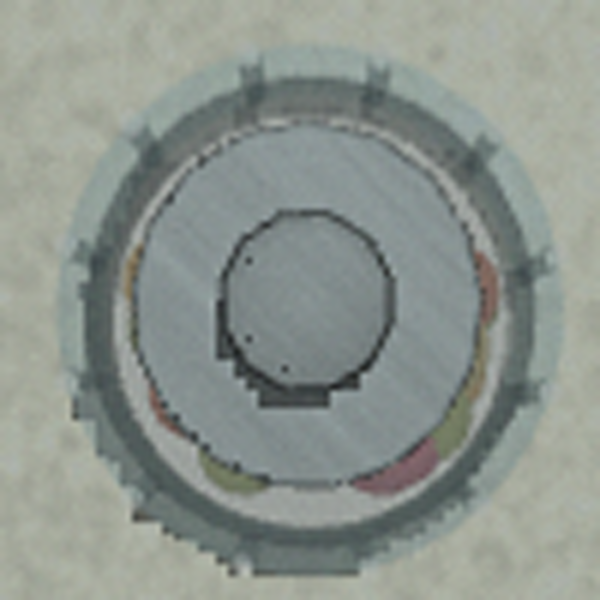

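View pics/sz12.png

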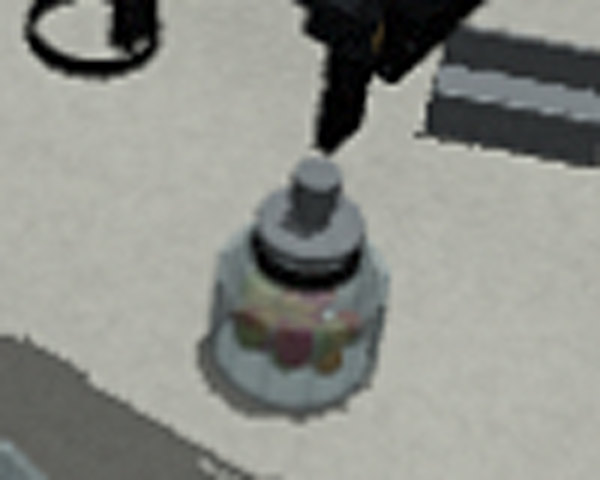

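```bash
python3 - <<'E'
from h import *
m=np.load("m12.npy",allow_pickle=True).item(); o=(265,48)
print(zc(m,(222,393,210,390),o,6,.112),zc(m,(135,482,125,487),o,6,.084))
im=cv2.imread("pics/t6.png"); T=camera_model("top")
s,T,im=shot("top","t13.png")
g=ringfind(T,im,(.46,.331),.005,90,22); print(g)
E
```

```text
(array([0.66718132, 0.20480539]), np.float64(0.010436379589923418)) (array([0.66725469, 0.20458692]), np.float64(0.02337914434321954))
[('outer', 172, array([0.4631, 0.3333]), np.float64(0.0665), array([206.5, 223.5]))]
```

The small lid's disc and knob centres agree at both heights within 0.3 mm, so it is level and home. Next is the large ring.

Request:
{"op": "send_rows", "data": {
  "rotation": [
    [0,0,0],
    [0,0,0],
    [0,0,0],
    [0,0,0],
    [0,0,0],
    [0,0,0],
    [0,0,0],
    [0,0,0],
    [0,0,0],
    [0,0,0]
  ],
  "slide": [
    [15,-30,0],
    [40,-65,0],
    [65,-100,10],
    [90,-135,20],
    [110,-170,30],
    [130,-200,35],
    [135,-208,35],
    [135,-208,35],
    [135,-208,35],
    [135,-208,35]
  ],
  "fingers": [-1,-1,-1,-1,-1,-1,-1,-1,-1,-1]
}}

```text
time: 21.0
position: [0.4608, 0.2587, 0.1989]
tool_rot: [2.223, 2.219, 0.001]
ft_force: [-0.0, -0.5, 0.8]
grip_width: 1.0
```

```bash
python3 - <<'E'
from h import *
s,m,im=shot("wrist","w14.png"); print(s["position"],s["tool_rot"],np.abs(s["qd"]).max())
for o in ringfind(m,im,(.461,.332),half=75): print(o)
E
```

```text
[0.46082853 0.25868454 0.19887233] [2.22276973e+00 2.21850687e+00 5.73501063e-04] 0.006439574669046492
('outer', 212, array([0.4605, 0.3326]), np.float64(0.034), array([317.1, 107.8]))
('hole', 185, array([0.4605, 0.3324]), np.float64(0.03), array([317.1, 108.3]))
```

View pics/w14.png

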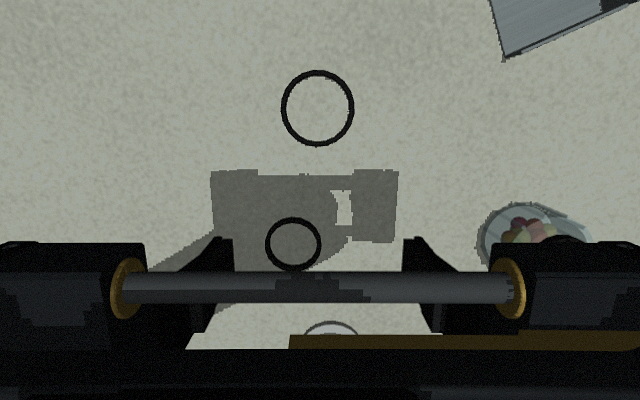

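Request:
{"op": "send_rows", "data": {
  "rotation": [
    [0,0,0],
    [0,0,0],
    [0,0,0],
    [0,0,0],
    [0,0,0],
    [0,0,0],
    [0,0,0],
    [0,0,0],
    [0,0,0]
  ],
  "slide": [
    [40,0,20],
    [74,0,40],
    [74,0,80],
    [74,0,120],
    [74,0,150],
    [74,0,161],
    [74,0,161],
    [74,0,161],
    [74,0,161]
  ],
  "fingers": [-1,-1,-1,-1,-1,-1,-1,-1,-1]
}}

```text
time: 21.95
position: [0.4609, 0.3346, 0.0398]
tool_rot: [2.221, 2.221, 0.006]
ft_force: [0.1, 0.8, 0.4]
grip_width: 1.004
```

Request:
{"op": "send_rows", "data": {
  "rotation": [
    [0,0,0],
    [0,0,0],
    [0,0,0],
    [0,0,0],
    [0,0,0]
  ],
  "slide": [
    [-2,0,4],
    [-2,0,10],
    [-2,0,11],
    [-2,0,11],
    [-2,0,11]
  ],
  "fingers": [-1,-1,-1,-1,-1]
}}

```text
time: 22.45
position: [0.4593, 0.3319, 0.0267]
tool_rot: [-2.221, -2.222, -0.0]
ft_force: [0.6, -0.0, 0.3]
grip_width: 0.997
```

Request:
{"op": "send_rows", "data": {
  "rotation": [
    [0,0,0],
    [0,0,0],
    [0,0,0],
    [0,0,0],
    [0,0,0],
    [0,0,0],
    [0,0,0]
  ],
  "slide": [
    [0.6,1,-1],
    [0.6,1,-1],
    [0.6,1,-1],
    [0.6,1,-1],
    [0.6,1,-1],
    [0.6,1,-1],
    [0.6,1,-1]
  ],
  "fingers": [-1,1,1,1,1,1,1],
  "force": 10
}}

```text
time: 23.15
position: [0.4603, 0.3324, 0.0278]
tool_rot: [2.221, 2.222, 0.0]
ft_force: [0.6, -0.0, -0.1]
grip_width: 0.798
```

Request:
{"op": "send_rows", "data": {
  "rotation": [
    [0,0,0],
    [0,0,0],
    [0,0,0],
    [0,0,0],
    [0,0,0],
    [0,0,0],
    [0,0,0],
    [0,0,0],
    [0,0,0],
    [0,0,0],
    [0,0,0],
    [0,0,0]
  ],
  "slide": [
    [0,0,-20],
    [0,0,-60],
    [0,0,-110],
    [0,0,-160],
    [-20,8,-200],
    [-60,24,-222],
    [-105,42,-222],
    [-150,60,-222],
    [-195,78,-222],
    [-240,96,-222],
    [-285,114,-222],
    [-330,132,-222]
  ],
  "fingers": [1,1,1,1,1,1,1,1,1,1,1,1]
}}

```text
time: 24.35
position: [0.5927, 0.0007, 0.2499]
tool_rot: [-2.22, -2.222, -0.001]
ft_force: [0.6, 0.6, 0.2]
grip_width: 0.795
```

Request:
{"op": "send_rows", "data": {
  "rotation": [
    [0,0,0],
    [0,0,0],
    [0,0,0],
    [0,0,0],
    [0,0,0],
    [0,0,0]
  ],
  "slide": [
    [-40,16,0],
    [-80,32,0],
    [-92,36,0],
    [-92,36,0],
    [-92,36,0],
    [-92,36,0]
  ],
  "fingers": [1,1,1,1,1,1]
}}

```text
time: 24.95
position: [0.6284, -0.0866, 0.2495]
tool_rot: [-2.216, -2.225, -0.002]
ft_force: [0.3, 0.3, -0.7]
grip_width: 0.797
```

```bash
python3 - <<'E'
from h import *
s,m,im=shot("wrist","w15.png"); print(s["position"],s["tool_rot"],s["grip_width"],np.abs(s["qd"]).max());np.save("m15.npy",m,allow_pickle=True)
print(jarfind(m,im,(.6277,-.010),.05,.027))
u,v=proj(m,[[.6277,-.01,.07]])[0].astype(int);print(u-70,v-60)
cv2.imwrite("pics/z15.png",cv2.resize(im[v-60:v+60,u-70:u+70],None,fx=5,fy=5,interpolation=cv2.INTER_CUBIC))
E
```

```text
[ 0.62839668 -0.08662555  0.24951329] [-2.21595158e+00 -2.22467231e+00 -1.60773273e-03] 0.7973072854575303 0.005255584683363961
(array([ 0.63310589, -0.00539999]), np.float64(0.04356719227631848), np.int64(51), 79)
247 46
```

View pics/w15.png

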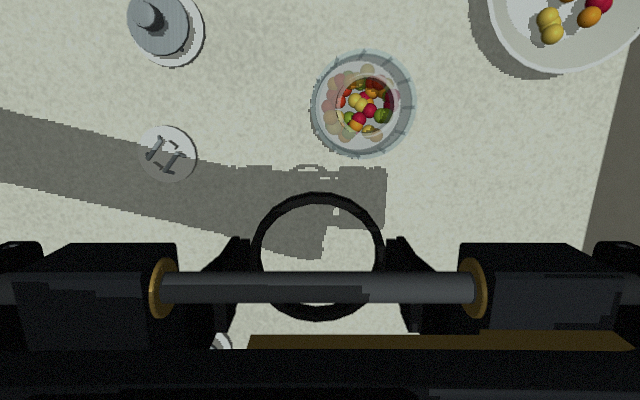

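View pics/z15.png

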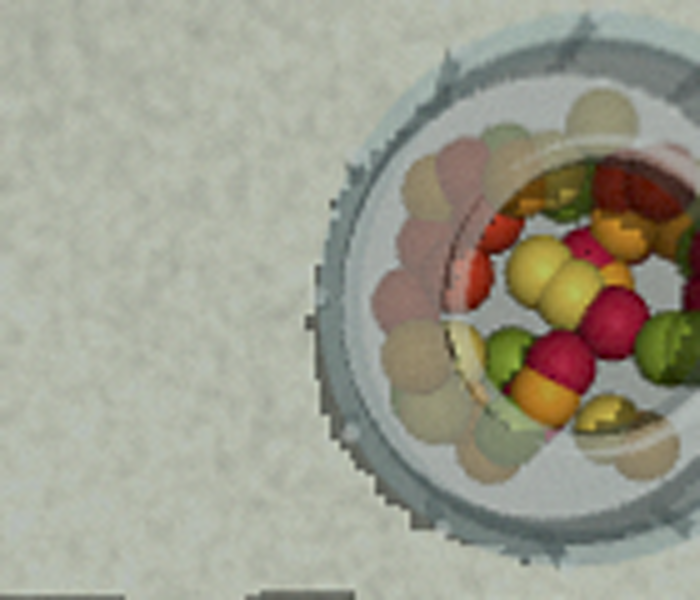

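The large jar has been knocked: it is now at pixel (363,103), about 4 cm further out than before. I'll recentre the camera over it.

Request:
{"op": "send_rows", "data": {
  "rotation": [
    [0,0,0],
    [0,0,0],
    [0,0,0],
    [0,0,0],
    [0,0,0],
    [0,0,0]
  ],
  "slide": [
    [0,20,0],
    [0,42,0],
    [0,42,0],
    [0,42,0],
    [0,42,0],
    [0,42,0]
  ],
  "fingers": [1,1,1,1,1,1]
}}

```text
time: 25.6
position: [0.6699, -0.0893, 0.2501]
tool_rot: [-2.221, -2.222, -0.001]
ft_force: [1.0, -0.4, -0.8]
grip_width: 0.801
```

```bash
python3 - <<'E'
from h import *
s,m,im=shot("wrist","w16.png"); print(s["position"],s["tool_rot"],s["grip_width"],np.abs(s["qd"]).max());np.save("m16.npy",m,allow_pickle=True)
print(jarfind(m,im,(.669,-.010),.05,.027))
u,v=proj(m,[[.669,-.01,.07]])[0].astype(int);print(u-70,v-60)
cv2.imwrite("pics/z16.png",cv2.resize(im[v-60:v+60,u-70:u+70],None,fx=5,fy=5,interpolation=cv2.INTER_CUBIC))
E
```

```text
[ 0.66987721 -0.08929347  0.25005321] [-2.22056224e+00 -2.22181375e+00 -8.85547503e-04] 0.8012666593858695 0.004435820162187341
(array([ 0.67069002, -0.00928547]), np.float64(0.04866257415142656), np.int64(179), 180)
246 42
```

View pics/z16.png

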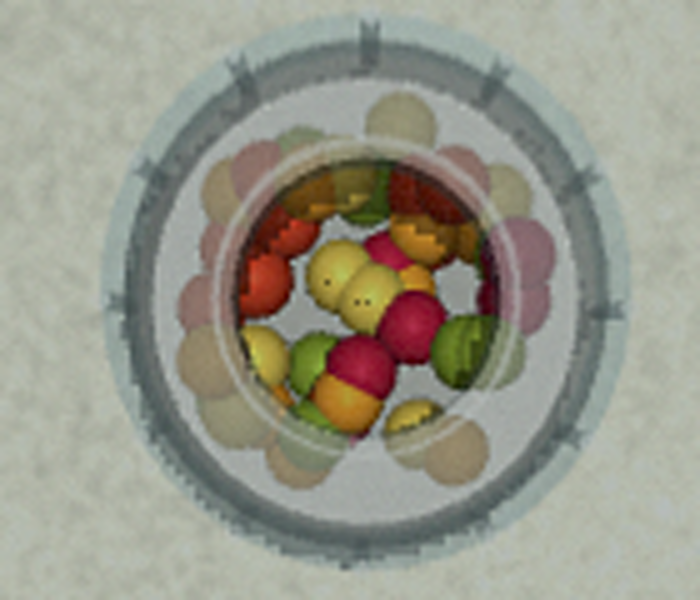

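```bash
python3 - <<'E'
from h import *
m=np.load("m16.npy",allow_pickle=True).item(); o=(246,42)
print(zc(m,(213,522,135,457),o,5,.078),zc(m,(238,497,160,440),o,5,.074))
E
```

```text
(array([ 0.67095877, -0.00906306]), np.float64(0.026829789927036676)) (array([ 0.67097807, -0.00948079]), np.float64(0.02322776233236481))
```

Request:
{"op": "send_rows", "data": {
  "rotation": [
    [0,0,0],
    [0,0,0],
    [0,0,0],
    [0,0,0],
    [0,0,0],
    [0,0,0],
    [0,0,0],
    [0,0,0],
    [0,0,0]
  ],
  "slide": [
    [40,1,0],
    [75,1,20],
    [80,1,60],
    [80,1,100],
    [80,1,122],
    [80,1,130],
    [80,1,130],
    [80,1,130],
    [80,1,130]
  ],
  "fingers": [1,1,1,1,1,1,1,1,1]
}}

```text
time: 26.55
position: [0.6726, -0.0098, 0.1219]
tool_rot: [2.22, 2.22, 0.004]
ft_force: [-0.1, -0.1, 0.2]
grip_width: 0.793
```

Request:
{"op": "send_rows", "data": {
  "rotation": [
    [0,0,0],
    [0,0,0]
  ],
  "slide": [
    [0,0,2],
    [0,0,2]
  ],
  "fingers": [1,1]
}}

```text
time: 26.75
position: [0.6717, -0.0095, 0.1184]
tool_rot: [2.221, 2.222, 0.002]
ft_force: [-0.2, 0.6, -0.3]
grip_width: 0.8
```

```bash
python3 - <<'E'
from h import *
s,m,im=shot("wrist","w17.png"); print(s["position"],s["tool_rot"]); s=get_state(); print(s["position"])
cv2.imwrite("pics/w17z.png",cv2.resize(im[130:340,210:430],None,fx=2.8,fy=2.8,interpolation=cv2.INTER_CUBIC))
E
```

```text
[ 0.67174452 -0.00952647  0.11836249] [2.22062339e+00 2.22155096e+00 1.55025920e-03]
[ 0.67162703 -0.00947985  0.11815037]
```

View pics/w17z.png

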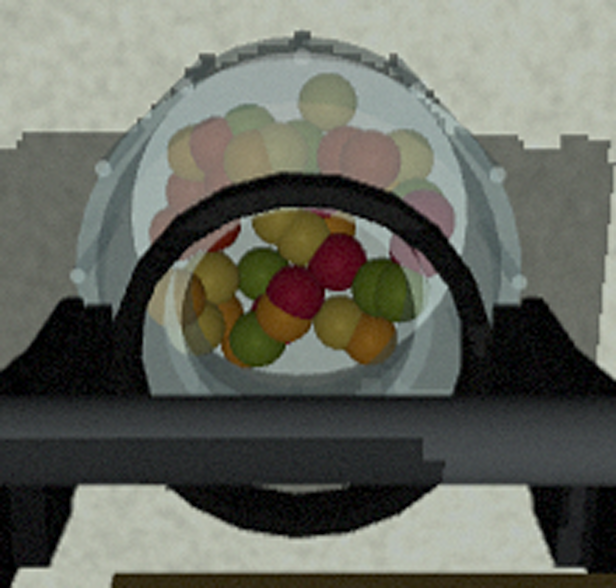

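Request:
{"op": "send_rows", "data": {
  "rotation": [
    [0,0,0],
    [0,0,0],
    [0,0,0],
    [0,0,0],
    [0,0,0],
    [0,0,0],
    [0,0,0]
  ],
  "slide": [
    [0.2,-0.5,4],
    [0.2,-0.5,8],
    [0.2,-0.5,11],
    [0.2,-0.5,14],
    [0.2,-0.5,17],
    [0.2,-0.5,18],
    [0.2,-0.5,18]
  ],
  "fingers": [1,1,1,1,1,1,1]
}}

```text
time: 27.5
position: [0.6708, -0.0093, 0.0995]
tool_rot: [-2.221, -2.222, 0.0]
ft_force: [0.2, -0.7, 0.2]
grip_width: 0.797
```

Request:
{"op": "send_rows", "data": {
  "rotation": [
    [0,0,0],
    [0,0,0],
    [0,0,0],
    [0,0,0],
    [0,0,0]
  ],
  "slide": [
    [0,0,3],
    [0,0,6],
    [0,0,8],
    [0,0,8],
    [0,0,8]
  ],
  "fingers": [1,1,1,1,1]
}}

```text
time: 28.0
position: [0.6709, -0.0093, 0.0917]
tool_rot: [-2.221, -2.222, 0.0]
ft_force: [-0.2, -0.1, 0.6]
grip_width: 0.795
```

Request:
{"op": "send_rows", "data": {
  "rotation": [
    [0,0,0],
    [0,0,0],
    [0,0,0],
    [0,0,0],
    [0,0,0],
    [0,0,0],
    [0,0,0],
    [0,0,0],
    [0,0,0],
    [0,0,0],
    [0,0,0],
    [0,0,0]
  ],
  "slide": [
    [0,0,0],
    [0,0,0],
    [0,0,0],
    [0,0,0],
    [0,0,0],
    [0,0,-20],
    [0,0,-60],
    [-40,0,-100],
    [-80,0,-140],
    [-80,0,-140],
    [-80,0,-140],
    [-80,0,-140]
  ],
  "fingers": [-0.8,-1,-1,-1,-1,-1,-1,-1,-1,-1,-1,-1]
}}

```text
time: 29.2
position: [0.6707, -0.0876, 0.2303]
tool_rot: [-2.218, -2.221, -0.0]
ft_force: [0.1, 0.2, -0.4]
grip_width: 1.002
```

```bash
python3 - <<'E'
from h import *
s,m,im=shot("wrist","w18.png"); print(s["position"],s["tool_rot"],np.abs(s["qd"]).max())
print(jarfind(m,im,(.671,-.0092),.05,.027)); print(ringfind(m,im,(.671,-.0092),.067))
u,v=proj(m,[[.671,-.0092,.07]])[0].astype(int);print(u-70,v-60)
cv2.imwrite("pics/z18.png",cv2.resize(im[v-60:v+60,u-70:u+70],None,fx=5,fy=5,interpolation=cv2.INTER_CUBIC))
E
```

```text
[ 0.67066261 -0.08761473  0.23032239] [-2.21818176e+00 -2.22130152e+00 -2.71888900e-04] 0.027388954808121774
(array([ 0.67073574, -0.00928102]), np.float64(0.04860705422954998), np.int64(178), 180)
[('outer', 72, array([ 0.6746, -0.0158]), np.float64(0.0085), array([322.9, 111.9])), ('outer', 95, array([ 0.6544, -0.0037]), np.float64(0.0107), array([299. ,  96.7])), ('outer', 144, array([ 0.6788, -0.0029]), np.float64(0.0136), array([328. ,  95.3])), ('outer', 239, array([ 0.6706, -0.009 ]), np.float64(0.0341), array([318.2, 102.3])), ('hole', 204, array([ 0.6707, -0.0092]), np.float64(0.0299), array([318.3, 102.7]))]
248 43
```

View pics/z18.png

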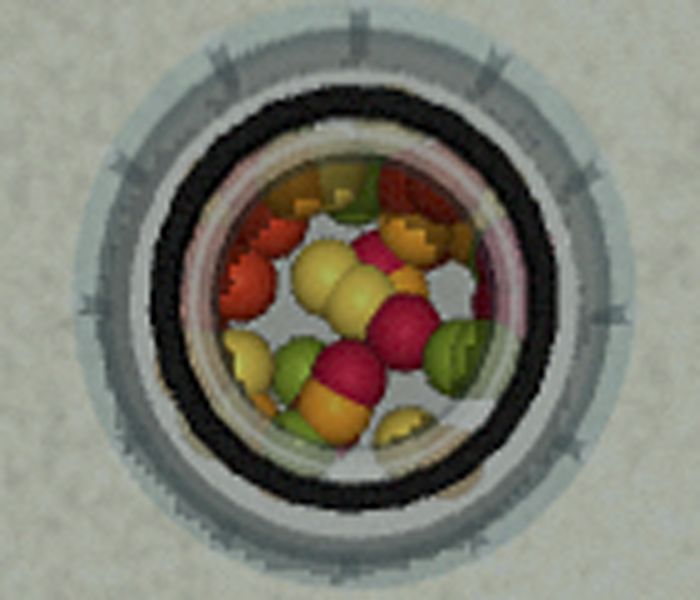

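The large ring is seated and concentric (34.1 mm outer and 29.9 mm hole radius at shoulder height). On to the large lid.

Request:
{"op": "send_rows", "data": {
  "rotation": [
    [0,0,0],
    [0,0,0],
    [0,0,0],
    [0,0,0],
    [0,0,0],
    [0,0,0],
    [0,0,0],
    [0,0,0],
    [0,0,0],
    [0,0,0],
    [0,0,0],
    [0,0,0]
  ],
  "slide": [
    [-30,-20,0],
    [-65,-43,0],
    [-100,-66,0],
    [-135,-89,0],
    [-170,-112,0],
    [-205,-135,0],
    [-240,-158,0],
    [-275,-181,5],
    [-300,-198,10],
    [-300,-198,10],
    [-300,-198,10],
    [-300,-198,10]
  ],
  "fingers": [-1,-1,-1,-1,-1,-1,-1,-1,-1,-1,-1,-1]
}}

```text
time: 30.45
position: [0.4748, -0.3868, 0.2205]
tool_rot: [-2.215, -2.225, -0.001]
ft_force: [-0.5, 0.6, 0.4]
grip_width: 0.997
```

```bash
python3 - <<'E'
from h import *
s,m,im=shot("wrist","w19.png"); print(s["position"],s["tool_rot"],np.abs(s["qd"]).max());np.save("m19.npy",m,allow_pickle=True)
u,v=proj(m,[[.473,-.314,.04]])[0].astype(int);print(u-60,v-60)
cv2.imwrite("pics/z19.png",cv2.resize(im[max(0,v-60):v+60,u-60:u+60],None,fx=5,fy=5,interpolation=cv2.INTER_CUBIC))
E
```

```text
[ 0.47483288 -0.38675658  0.22054664] [-2.21521960e+00 -2.22488460e+00 -1.18172464e-03] 0.006756635264441608
256 50
```

View pics/z19.png

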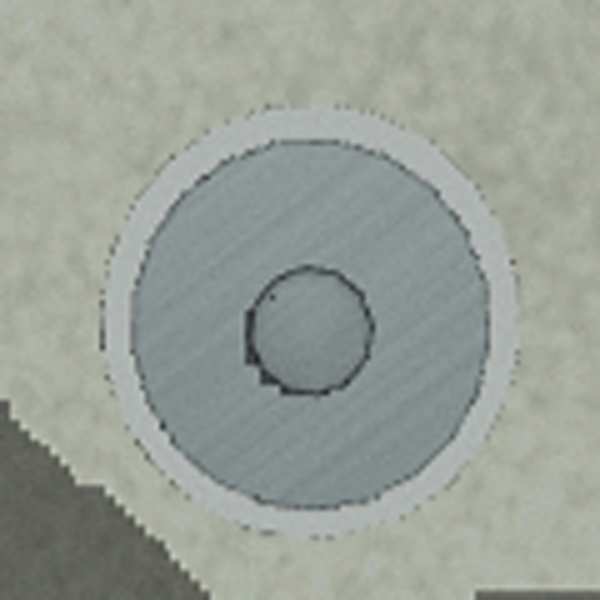

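```bash
python3 - <<'E'
from h import *
m=np.load("m19.npy",allow_pickle=True).item(); o=(256,50)
print(zc(m,(250,373,267,395),o,5,.056),zc(m,(131,489,140,509),o,5,.028),zc(m,(103,519,105,538),o,5,.008))
E
```

```text
(array([ 0.47449227, -0.31822104]), np.float64(0.010602098961111549)) (array([ 0.47420974, -0.31828468]), np.float64(0.033516809667274945)) (array([ 0.47439187, -0.31835658]), np.float64(0.04148600627452892))
```

Request:
{"op": "send_rows", "data": {
  "rotation": [
    [0,0,0],
    [0,0,0],
    [0,0,0],
    [0,0,0],
    [0,0,0],
    [0,0,0],
    [0,0,0],
    [0,0,0],
    [0,0,0],
    [0,0,0]
  ],
  "slide": [
    [36,0,20],
    [68.5,-0.5,40],
    [68.5,-0.5,80],
    [68.5,-0.5,120],
    [68.5,-0.5,138],
    [68.5,-0.5,142],
    [68.5,-0.5,142],
    [68.5,-0.5,142],
    [68.5,-0.5,142],
    [68.5,-0.5,142]
  ],
  "fingers": [-1,-1,-1,-1,-1,-1,-1,-1,-1,-1]
}}

```text
time: 31.5
position: [0.4733, -0.3213, 0.0808]
tool_rot: [2.22, 2.221, 0.002]
ft_force: [0.1, -0.1, 0.8]
grip_width: 1.0
```

Request:
{"op": "send_rows", "data": {
  "rotation": [
    [0,0,0],
    [0,0,0],
    [0,0,0],
    [0,0,0],
    [0,0,0]
  ],
  "slide": [
    [2,1,8],
    [2,1,18],
    [2,1,22],
    [2,1,22],
    [2,1,22]
  ],
  "fingers": [-1,-1,-1,-1,-1]
}}

```text
time: 32.0
position: [0.4734, -0.319, 0.0574]
tool_rot: [-2.221, -2.221, 0.001]
ft_force: [0.1, -0.4, 0.2]
grip_width: 0.997
```

Request:
{"op": "send_rows", "data": {
  "rotation": [
    [0,0,0],
    [0,0,0],
    [0,0,0],
    [0,0,0],
    [0,0,0],
    [0,0,0],
    [0,0,0],
    [0,0,0],
    [0,0,0],
    [0,0,0]
  ],
  "slide": [
    [0.7,1,0.7],
    [0.7,1,0.7],
    [0.7,1,0.7],
    [0.7,1,0.7],
    [0.7,1,0.7],
    [0.7,1,0.7],
    [0.7,1,0.7],
    [0.7,1,0.7],
    [0.7,1,0.7],
    [0.7,1,0.7]
  ],
  "fingers": [-1,-1,1,1,1,1,1,1,1,1],
  "force": 40
}}

```text
time: 33.0
position: [0.4746, -0.3182, 0.057]
tool_rot: [2.221, 2.222, 0.0]
ft_force: [-0.3, 0.2, -0.5]
grip_width: 0.356
```

Request:
{"op": "send_rows", "data": {
  "rotation": [
    [0,0,0],
    [0,0,0],
    [0,0,0],
    [0,0,0]
  ],
  "slide": [
    [0,0,0],
    [0,0,0],
    [0,0,0],
    [0,0,0]
  ],
  "fingers": [1,1,1,1]
}}

```text
time: 33.4
position: [0.4746, -0.3182, 0.057]
tool_rot: [2.221, 2.222, 0.0]
ft_force: [0.8, 0.4, -0.1]
grip_width: 0.238
```

Request:
{"op": "send_rows", "data": {
  "rotation": [
    [0,0,0],
    [0,0,0],
    [0,0,0],
    [0,0,0],
    [0,0,0],
    [0,0,0],
    [0,0,0],
    [0,0,0],
    [0,0,0],
    [0,0,0],
    [0,0,0],
    [0,0,0]
  ],
  "slide": [
    [0,0,-2],
    [0,0,-4],
    [0,0,-6],
    [0,0,-8],
    [0,0,-10],
    [0,0,-12],
    [0,0,-14],
    [0,0,-16],
    [0,0,-20],
    [0,0,-50],
    [0,0,-80],
    [0,0,-80]
  ],
  "fingers": [1,1,1,1,1,1,1,1,1,1,1,1]
}}

```text
time: 34.6
position: [0.4768, -0.3201, 0.1413]
tool_rot: [2.216, 2.216, 0.004]
ft_force: [0.8, -0.6, -1.0]
grip_width: 0.24
```

Request:
{"op": "send_rows", "data": {
  "rotation": [
    [0,0,0],
    [0,0,0],
    [0,0,0],
    [0,0,0],
    [0,0,0],
    [0,0,0],
    [0,0,0],
    [0,0,0],
    [0,0,0],
    [0,0,0],
    [0,0,0],
    [0,0,0]
  ],
  "slide": [
    [0,0,-40],
    [15,12,-80],
    [45,38,-100],
    [75,63,-100],
    [105,89,-100],
    [135,114,-100],
    [165,140,-100],
    [195,165,-100],
    [220,186,-100],
    [231,196,-100],
    [231,196,-100],
    [231,196,-100]
  ],
  "fingers": [1,1,1,1,1,1,1,1,1,1,1,1]
}}

```text
time: 35.8
position: [0.6694, -0.0893, 0.2368]
tool_rot: [2.223, 2.22, -0.003]
ft_force: [-0.7, 0.2, -1.0]
grip_width: 0.238
```

Request:
{"op": "send_rows", "data": {
  "rotation": [
    [0,0,0],
    [0,0,0]
  ],
  "slide": [
    [0,0,0],
    [0,0,0]
  ],
  "fingers": [1,1]
}}

```text
time: 36.0
position: [0.6695, -0.0895, 0.2375]
tool_rot: [2.224, 2.218, 0.0]
ft_force: [0.6, 0.3, -0.1]
grip_width: 0.236
```

```bash
python3 - <<'E'
from h import *
s,m,im=shot("wrist","w20.png"); print(s["position"],s["tool_rot"],s["grip_width"],np.abs(s["qd"]).max())
print(jarfind(m,im,(.671,-.0092),.05,.027)); print(ringfind(m,im,(.671,-.0092),.067)[-2:])
p=s["position"]
for zo in (-.025,-.03): print(zo,proj(m,[p+[0,.034,zo],p+[-.034,0,zo],p+[.034,0,zo]]))
cv2.imwrite("pics/l20.png",cv2.resize(im[170:310,240:395],None,fx=5,fy=5,interpolation=cv2.INTER_CUBIC))
E
```

```text
[ 0.66953619 -0.08946053  0.23750383] [2.22434888e+00 2.21805690e+00 1.67806996e-04] 0.23592906978511188 0.007276095853893737
(array([ 0.67070288, -0.00928202]), np.float64(0.048606597668886385), np.int64(179), 180)
[('outer', 230, array([ 0.6707, -0.009 ]), np.float64(0.034), array([318.8,  99.8])), ('hole', 201, array([ 0.6706, -0.0092]), np.float64(0.03), array([318.8, 100.3]))]
-0.025 [[317.66888398 192.49767011]
 [252.04045728 256.54457037]
 [383.50633437 256.33793439]]
-0.03 [[317.66359188 190.19209644]
 [253.79338395 252.63683783]
 [381.73751448 252.43530044]]
```

View pics/w20.png

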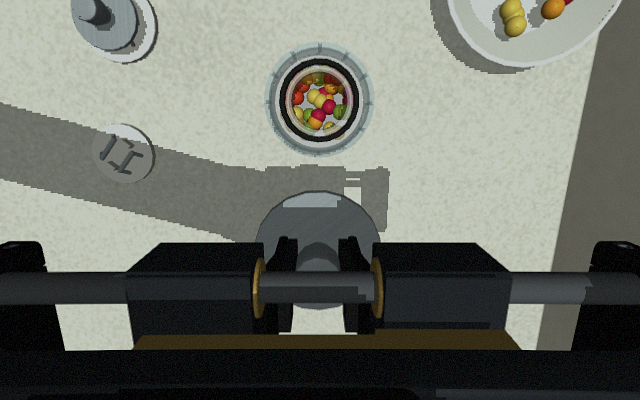

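View pics/l20.png

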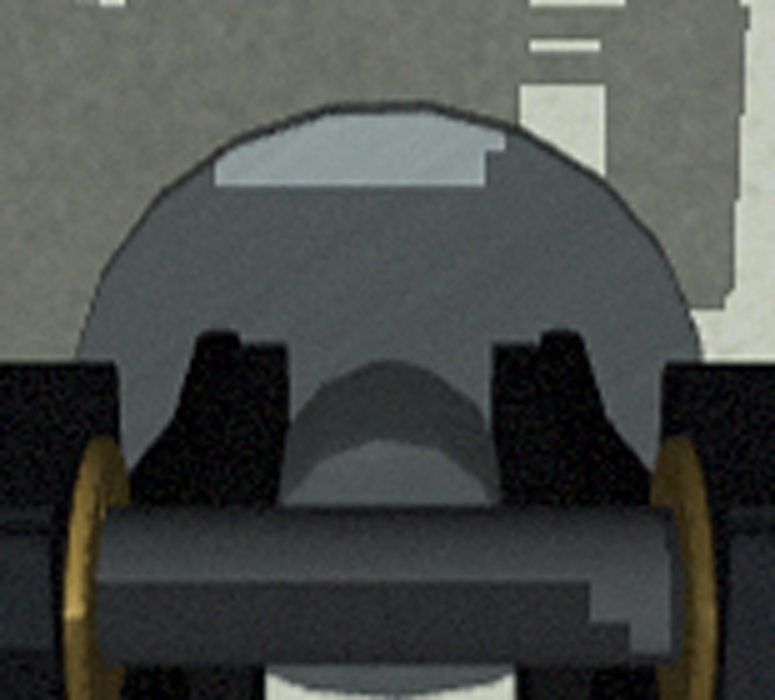

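Request:
{"op": "send_rows", "data": {
  "rotation": [
    [0,0,0],
    [0,0,0],
    [0,0,0],
    [0,0,0],
    [0,0,0],
    [0,0,0],
    [0,0,0],
    [0,0,0],
    [0,0,0],
    [0,0,0]
  ],
  "slide": [
    [40,1,0],
    [75,1,20],
    [80,1,60],
    [80,1,85],
    [80,1,95],
    [80,1,96],
    [80,1,96],
    [80,1,96],
    [80,1,96],
    [80,1,96]
  ],
  "fingers": [1,1,1,1,1,1,1,1,1,1]
}}

```text
time: 37.05
position: [0.672, -0.0073, 0.1421]
tool_rot: [2.221, 2.221, 0.002]
ft_force: [-0.1, 0.0, -1.0]
grip_width: 0.242
```

Request:
{"op": "send_rows", "data": {
  "rotation": [
    [0,0,0],
    [0,0,0],
    [0,0,0],
    [0,0,0],
    [0,0,0]
  ],
  "slide": [
    [-1.5,-1,4],
    [-1.5,-1,10],
    [-1.5,-1,11],
    [-1.5,-1,11],
    [-1.5,-1,11]
  ],
  "fingers": [1,1,1,1,1]
}}

```text
time: 37.55
position: [0.6705, -0.0086, 0.1299]
tool_rot: [2.221, 2.222, -0.0]
ft_force: [0.4, 0.1, -0.4]
grip_width: 0.238
```

```bash
python3 - <<'E'
from h import *
s,m,im=shot("wrist","w21.png"); print(s["position"],s["tool_rot"])
cv2.imwrite("pics/w21z.png",cv2.resize(im[130:340,210:430],None,fx=2.8,fy=2.8,interpolation=cv2.INTER_CUBIC))
E
```

```text
[ 0.67046791 -0.0085958   0.12992772] [ 2.22088028e+00  2.22196228e+00 -1.51908297e-04]
```

View pics/w21z.png

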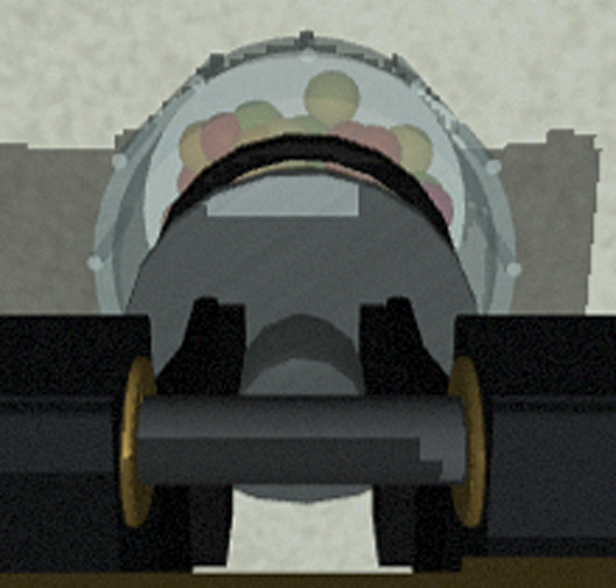

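Centred. Insert slowly.

Request:
{"op": "send_rows", "data": {
  "rotation": [
    [0,0,0],
    [0,0,0],
    [0,0,0],
    [0,0,0],
    [0,0,0],
    [0,0,0]
  ],
  "slide": [
    [0,0.2,2],
    [0,0.2,4],
    [0,0.2,6],
    [0,0.2,8],
    [0,0.2,8],
    [0,0.2,8]
  ],
  "fingers": [1,1,1,1,1,1]
}}

```text
time: 38.2
position: [0.6706, -0.0086, 0.1219]
tool_rot: [-2.221, -2.222, -0.0]
ft_force: [0.1, 0.6, -0.5]
grip_width: 0.239
```

Request:
{"op": "send_rows", "data": {
  "rotation": [
    [0,0,0],
    [0,0,0],
    [0,0,0],
    [0,0,0],
    [0,0,0],
    [0,0,0],
    [0,0,0]
  ],
  "slide": [
    [0,0,2],
    [0,0,4],
    [0,0,6],
    [0,0,7.5],
    [0,0,8.5],
    [0,0,8.5],
    [0,0,8.5]
  ],
  "fingers": [1,1,1,1,1,1,1]
}}

```text
time: 38.9
position: [0.6707, -0.0086, 0.1135]
tool_rot: [2.221, 2.222, 0.0]
ft_force: [-0.4, 1.6, 0.0]
grip_width: 0.236
```

Request:
{"op": "send_rows", "data": {
  "rotation": [
    [0,0,0],
    [0,0,0],
    [0,0,0],
    [0,0,0],
    [0,0,0],
    [0,0,0],
    [0,0,0],
    [0,0,0],
    [0,0,0],
    [0,0,0],
    [0,0,0],
    [0,0,0]
  ],
  "slide": [
    [0,0,0.3],
    [0,0,0.3],
    [0,0,0.3],
    [0,0,0.3],
    [0,0,0.3],
    [0,0,0.3],
    [0,0,-20],
    [0,0,-60],
    [-40,0,-90],
    [-80,0,-130],
    [-80,0,-130],
    [-80,0,-130]
  ],
  "fingers": [1,0.3,0,-0.5,-1,-1,-1,-1,-1,-1,-1,-1]
}}

```text
time: 40.1
position: [0.671, -0.0912, 0.2454]
tool_rot: [2.223, 2.216, 0.003]
ft_force: [-0.2, 0.1, -0.2]
grip_width: 0.992
```

```bash
python3 - <<'E'
from h import *
s,m,im=shot("wrist","w22.png"); print(s["position"],s["tool_rot"],np.abs(s["qd"]).max());np.save("m22.npy",m,allow_pickle=True)
print(jarfind(m,im,(.671,-.009),.05,.017))
u,v=proj(m,[[.671,-.009,.09]])[0].astype(int);print(u-65,v-65)
cv2.imwrite("pics/z22.png",cv2.resize(im[max(0,v-65):v+65,u-65:u+65],None,fx=4.5,fy=4.5,interpolation=cv2.INTER_CUBIC))
s,m,im=shot("scene","s22.png")
E
```

```text
[ 0.67104044 -0.09115162  0.24535545] [2.22329535 2.21592104 0.00320308] 0.05659300635933942
(array([ 0.67072518, -0.00933308]), np.float64(0.04864218849122486), np.int64(180), 180)
251 33
```

View pics/z22.png

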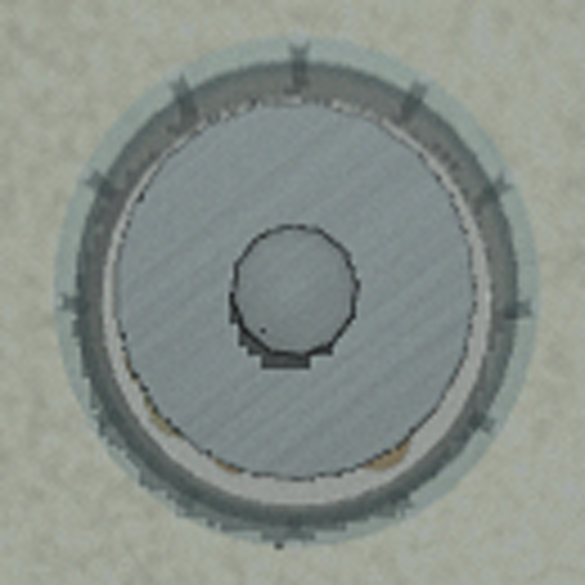

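View pics/s22.png

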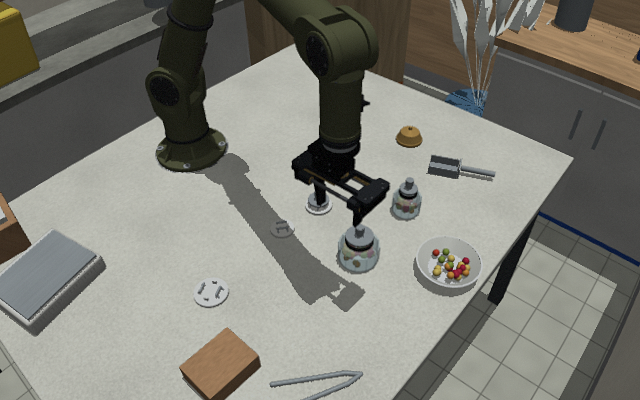

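```bash
python3 - <<'E'
from h import *
m=np.load("m22.npy",allow_pickle=True).item(); o=(251,33)
print(zc(m,(233,358,226,354),o,4.5,.112),zc(m,(117,475,103,479),o,4.5,.084))
im=cv2.imread("pics/s22.png"); cv2.imwrite("pics/sz22.png",cv2.resize(im[170:280,330:430],None,fx=5,fy=5,interpolation=cv2.INTER_CUBIC))
E
```

```text
(array([ 0.67055734, -0.00878709]), np.float64(0.010410051265266078)) (array([ 0.67065046, -0.00897697]), np.float64(0.033335406203337345))
```

View pics/sz22.png

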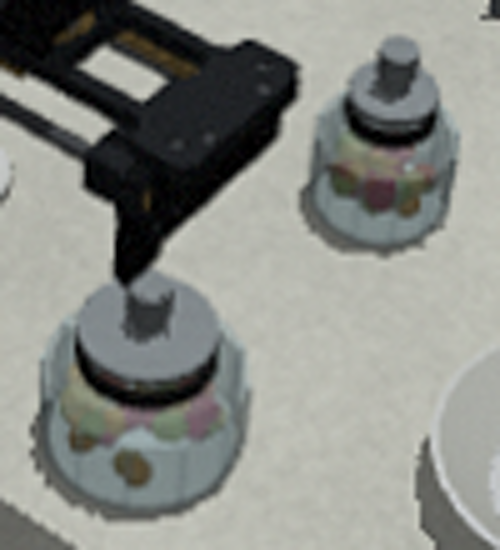

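```bash
python3 - <<'E'
from h import *
s=get_state(); print(s["time"],s["ft_force"]); print(close_job())
E
```

```text
40.2 [ 0.27490242  0.93790889 -0.58236391]
the job is handed in; nothing more can be done
None
```

I closed both jars on the counter, the small and the large, and handed the job in at about 40 s. On each jar I seated the sealing ring first, then pulled the lid from its clip and set it home. There was no medium jar, so I left the medium ring and lid where they were.

- **Knocked jar:** the large jar was pushed about 4 cm further out during the run. I saw this before placing its ring, measured it again, and it stayed put after that.
- **Rings:** in the wrist camera both rings lay centred on their necks, with radii right for the shoulder height.
- **Lids:** the disc and knob centres agreed with each other within 0.3 mm, and with the jar centre within about 0.7 mm, so both lids are level. The last scene picture shows both jars upright and closed, with the gripper clear.
- **Forces:** the readings between moves stayed within about 2 N. They were not sampled at the moment the clips let go.
- **Small mismatch:** apparent radii read about 2–3% under nominal in the closing views. The shoulder read the same amount low, so I put it down to edge detection or calibration.
- **Bystanders:** I did not measure the scoop, carton and bell again. The last scene picture shows them where they started.

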